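# Put the workshop's cells and inspection lamp on charge

### The job

Put the carving workshop's cordless kit on charge: load every cell on the bench into a bay of its own in the charger (black end tucked under the hood against the spring contact, then the orange end pressed down until it is held level behind the yellow catch), and lay the yellow inspection lamp flat, lenses up, fully down in its shaped dock pocket. Only when every cell and the lamp are in place, throw the charger's red-tipped power lever fully over to the other side. Leave the carving tools and pieces lying about where they are.

Things in the scene. Friction and masses are not known exactly. Their poses are not given: they have to be found in the camera images.
- cell_a_mid (a point): centre of cell a: a rigid cell 60 mm long with a white round middle (28 mm diameter, 36 mm long) and a 28 x 28 mm square collar 12 mm long at each end, so it does not roll; 90 g. +x points along the cell to the orange (plus) end, -x to the black (spring) end. Lies on the bench, centre 14 mm up. May be absent (only three or four cells are there).
- cell_a_plus (a point): middle of the orange end face of cell a (30 mm from the centre along +x)
- cell_b_mid (a point): centre of cell b: a rigid cell 60 mm long with a white round middle (28 mm diameter, 36 mm long) and a 28 x 28 mm square collar 12 mm long at each end, so it does not roll; 90 g. +x points along the cell to the orange (plus) end, -x to the black (spring) end. Lies on the bench, centre 14 mm up. May be absent (only three or four cells are there).
- cell_b_plus (a point): middle of the orange end face of cell b (30 mm from the centre along +x)
- cell_c_mid (a point): centre of cell c: a rigid cell 60 mm long with a white round middle (28 mm diameter, 36 mm long) and a 28 x 28 mm square collar 12 mm long at each end, so it does not roll; 90 g. +x points along the cell to the orange (plus) end, -x to the black (spring) end. Lies on the bench, centre 14 mm up. May be absent (only three or four cells are there).
- cell_c_plus (a point): middle of the orange end face of cell c (30 mm from the centre along +x)
- cell_d_mid (a point): centre of cell d: a rigid cell 60 mm long with a white round middle (28 mm diameter, 36 mm long) and a 28 x 28 mm square collar 12 mm long at each end, so it does not roll; 90 g. +x points along the cell to the orange (plus) end, -x to the black (spring) end. Lies on the bench, centre 14 mm up. May be absent (only three or four cells are there).
- cell_d_plus (a point): middle of the orange end face of cell d (30 mm from the centre along +x)
- bay0 (a point): bay 0: where the centre of its seated cell lies, 34 mm above the bench; +x is where the orange end must point, +z up. Cell rests on two saddles 20 mm above the bench, 16 mm long, centred 24 mm to -x and 22 mm to +x; between them the plate is 12 mm above the bench. Bays are 62 mm apart along y, empty at the start.
- bay1 (a point): bay 1: where the centre of its seated cell lies, 34 mm above the bench; +x is where the orange end must point, +z up. Spring end (same in all): sprung plate face at x=-25 mm free, -30 mm with a cell in; hood from x=-34 to -26 mm, underside 27 mm and top 31 mm above this point, side posts 33 mm apart; block behind from x=-52 mm.
- bay2 (a point): bay 2: where the centre of its seated cell lies, 34 mm above the bench; +x is where the orange end must point, +z up. Orange end (same in all): fixed contact wall at x=+30 mm; yellow catch's lower edge juts back to x=+27 mm, 16 mm above this point, and slopes up to x=+30 mm, 23 mm above; guide ribs 31 mm apart at the bottom spread outwards.
- bay3 (a point): bay 3: where the centre of its seated cell lies, 34 mm above the bench; +x is where the orange end must point, +z up. Way in (same in all): cell tilted 30 to 35 degrees, black end low under the hood, pushed up to 16 mm into the spring while the orange end is lowered past the catch; let go, the spring slides it 3 mm under the catch. Spring: 1.8 N preload plus 0.3 N per mm, stop at 18 mm; catch and contacts are slick.
- power (a joint): power lever of the charger: 0 to 0.15 at the start (off, leaning to the charger's -y side), 1.0 rad fully over to the +y side (on); stays where it is left, light friction. Its foot is a block 70 mm along y, 50 mm along x, top 37 mm above the bench; best pushed just below the ball. The charger is fixed to the bench, 248 mm along y and about 210 mm along x
- power_tip (a point): centre of the red ball (26 mm diameter) on the 60 mm power lever, behind the bays on the charger's +x side; the lever's axle lies 103 mm to +x of the middle between bay1 and bay2, 34 mm above the bench, along the charger's x; the ball swings to the charger's +y (same axes as the bays)
- lamp_mid (a point): centre of the inspection lamp, a flat T-shaped block 116 x 62 x 26 mm, 250 g: yellow head 56 mm long and 62 mm wide at +x, black handle 60 mm long and 36 mm wide at -x; lenses on top, +z up; lies on the bench, centre 13 mm up
- lamp_grip (a point): good place to grip the lamp: middle of the handle's width, 12 mm to -x of the lamp's centre (36 mm wide across y, half-way up)
- pocket (a point): where the lamp's centre lies when seated in the dock: 23 mm above the bench; the pocket floor is 10 mm above the bench, the walls round it 14 mm high, with 2 mm of play on each side; +x is the head's direction. Walls stand along the head and round the handle's tail only; beside the handle there is an open gap from 36 mm to -x to 12 mm to +x of this point, where fingers can go down
- chisel_flat: bystander, leave alone: flat stone chisel, dark steel bar about 165 mm long, 12 mm thick; origin under its middle
- chisel_claw: bystander, leave alone: claw chisel, red bar about 155 mm long, 12 mm thick; origin under its middle
- dust_brush: bystander, leave alone: wooden-handled dust brush, 180 mm; origin under its middle
- rosette: bystander, leave alone: white plaster rosette, 76 mm across, 20 mm high; origin under its middle
- try_square: bystander, leave alone: try square lying flat, 110 mm wooden stock with a 140 mm steel blade; origin under its middle (of its stock)
- marble_chip: bystander, leave alone: chip of marble, 50 x 35 x 34 mm; origin under its middle
There are look-alikes about, which are no part of the job. What is shaped like the part that bears cell_a_mid but blue is not meant.

How it is judged:
By the outcome, as a careful person would: the job done as asked, in the order asked, and still so for the second after the job is handed in, with the robot touching nothing.
Of cell_a, cell_b, cell_c, cell_d only 3 to 4 are there at a start; the rules pass over those that are not, and their reading is None.
At some moment in a run one of cell_a, cell_b, cell_c, cell_d, lamp may be knocked a few centimetres aside while the robot is not near it.
Once in a run the grip may slacken for a moment while it holds something.
It also fails if it takes over 210 s, if anything falls off the work surface, if the arm or the gripper's body presses on something with over 40 N, if the wrist force passes 120 N, or if a joint passes its speed limit or range.

### The arm

A 6-joint arm with a two-finger parallel gripper is mounted at the origin on the work surface. World frame = base frame: x ahead of the robot, y to its left, z up, the work surface at z = 0. Lengths are in m, angles in rad, forces in N, time in s.
With the tool pointing down it reaches from about 0.35 to 0.775 m from the base axis. Payload 7.3 kg.
Tool frame: the origin (TCP) lies at the very end of the fingers, on their centre line; the grasp point (between the pads) lies 19 mm behind it (pinch_z is the distance from the TCP to the grasp point, in m); z points along the fingers, y is the line along which they close (so a half turn about z gives the same grasp; the last joint's range is limited). The gripper opens to 92 mm and grips with 3 to 60 N. Pads are 19 mm wide; open, the fingers measure 130 mm over their backs; the gripper's body (75 mm by 190 mm) begins 47 mm behind the grasp point.
Start: joints at [-1.396, 0.342, 1.524, -0, 1.275, -0.146], TCP at [0.166, -0.498, 0.227] pointing down, gripper open.
Joint ranges: [-2.53, 2.53], [-0.77, 2.02], [0.04, 2.7], [-1, 4.14], [0.28, 2.66], [-3.11, 3.11]. Speed limits (rad/s): [2.57, 2.57, 3.14, 3.14, 3.14, 3.14].

### API

Orientations are given as [roll, pitch, yaw] about the fixed x, y, z axes, in that order (R = Rz(yaw) Ry(pitch) Rx(roll)).
In Python, from cell import * gives the robot as it stands.
- The arm moves only by the tool arm_command, never from a script. Its arguments are lists of equal length, an entry for each row: "fingers": the gripper command: -1 is fully open, 1 is shut, values between are in proportion; "travel": the shift along the tool's x, y, z in m, a list of three; "dr": the turn, a rotation vector about the tool's x, y, z in degrees, a list of three. In form: {"fingers": [fingers, ...], "travel": [[x, y, z], ...], "dr": [[wx, wy, wz], ...]}. A call has 1 to 8 rows; each row is the pose to reach, as a shift and turn from the pose commanded when the call began, along the tool's axes at that moment; what a row does not reach only later rows make up. A row lasts 1/12 s, in which the tool goes at most 41.7 mm and 7.16 degrees, less where a joint would pass 70% of its speed; a pose out of reach is approached as far as the arm can. A call with a gripper value outside its range is refused whole. The fingers move at their own pace and stop on an object; "squeeze" is the grip in N (left out, the last holds). Time passes only in rows, so rows that repeat a pose let the fingers close. It gives the time, the measured TCP pose, the force, the opening and the grip force at its end, in the units of the state.
- observe(): the state, without advancing time (a new reading comes with each control period).
- read_camera(name): name is "scene" or "top" or "wrist"; returns a dict with "color" (400x640x3 uint8, blue, green, red), "z_map" (400x640 float32, m along the optical axis (not along the pixel's ray), 0 where there is no reading), "fx", "fy", "cx", "cy" (pixels), "R" (3x3) and "t" (3): a world point X has camera coordinates R X + t. Camera axes: x right, y down, z forward; pixel columns grow to the right and rows downward; lengths in m; the calibration is good to about 2 mm. A picture is of the moment at which its call begins.
- hand_in(): hands the job in; it is judged then, once.
The state is a dict: "time": time; "qpos": joint angles; "qvel": joint speeds; "joint_efforts": joint torques, N m; "tool_pos": TCP position; "tool_rot": TCP orientation; "contact_force": force on the tool from outside, world axes, zero at the start; "torque": the same for the moment, N m; "opening": finger opening in m; "grip_force": force on a finger pad.
Only numpy, scipy, OpenCV 4.12 (cv2) and the standard library are available. Lean on these libraries where they do the work, as an engineer would, in place of code of your own. Each camera call takes 0.05 s, during which the arm holds its last target. There are 200 camera calls.

## Working session

There is one attempt and no reset: what is moved stays moved. The work goes in short steps, Python scripts to look and compute and a tool call to move; the robot and the scene stay as the last step left them, time stands still between calls to the robot, and variables do not carry over. Pictures are saved under pics/ and viewed, at most 14 in all, crops included, and the job is handed in when it is done.

Besides the shell and the picture viewer there is one more tool, called after "Request:" as name(argument=value, ...) on one line, values as JSON. arm_command: Moves the arm, as the interface text tells. Its arguments: {"type":"object","properties":{"fingers":{"type":"array","items":{"type":"number"}},"travel":{"type":"array","items":{"type":"array","items":{"type":"number"}}},"dr":{"type":"array","items":{"type":"array","items":{"type":"number"}}},"squeeze":{"type":"number"}},"required":["fingers","travel","dr"]}

```bash
ls; mkdir -p pics; python3 - <<'E'
from cell import *
import cv2,numpy as np
for n in("top","scene"):
    c=read_camera(n);cv2.imwrite(f"pics/{n}0.png",c["color"]);np.savez(f"{n}0.npz",**c)
    print(n,c["fx"],c["cx"],c["cy"],c["R"].round(3).tolist(),c["t"].round(3).tolist())
print(observe())
E
```

```text
pics
top 380.9422530501841 316.14269191330675 200.3884605975823 [[0.016, -1.0, -0.013], [-0.983, -0.013, -0.183], [0.183, 0.016, -0.983]] [-0.005, 0.524, 1.064]
scene 408.21582732126035 324.1215192850212 203.44423206176717 [[0.029, 1.0, 0.002], [0.863, -0.024, -0.504], [-0.504, 0.016, -0.863]] [-0.007, -0.435, 1.814]
{'time': 0.1, 'qpos': array([-1.39601832e+00,  3.42679210e-01,  1.52492346e+00, -1.94731996e-05,
        1.27539179e+00, -1.46003726e-01]), 'qvel': array([-0.00177336, -0.00017213, -0.0017302 , -0.00183636,  0.0001451 ,
        0.00038266]), 'joint_efforts': array([ 1.13395516e-03, -4.32004166e+01, -2.44694191e+01,  7.18227332e-02,
        5.26391761e-02, -4.82158441e-05]), 'tool_pos': array([ 0.16548683, -0.49785394,  0.22610019]), 'tool_rot': array([-3.14020305e+00, -1.85518666e-04,  3.20787288e-01]), 'contact_force': array([-0.14133537,  0.37153153,  0.73127022]), 'torque': array([ 0.01642144, -0.0135226 ,  0.0373232 ]), 'grip_force': 0.0, 'opening': 0.09184623081090984}
```

View pics/top0.png

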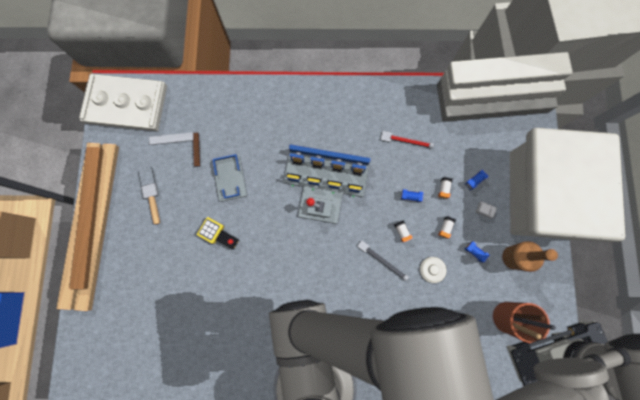

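View pics/scene0.png

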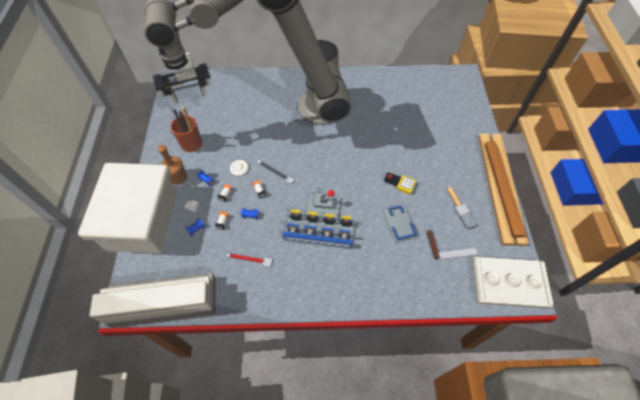

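The top view shows three white/orange cells at (446,188), (403,232) and (447,228). The three blue look-alikes at (412,196), (478,180) and (478,253) are not meant. The charger is at (320,180) with its hood on the far side, the lever ball at (310,202), the lamp at (217,234) and the dock at (228,178).

```bash
cat > h.py <<'E'
import numpy as np,cv2
from scipy.spatial.transform import Rotation as Ro
def ray(c,u,v,z):
    d=np.stack([(np.asarray(u,float)-c["cx"])/c["fx"],(np.asarray(v,float)-c["cy"])/c["fy"],np.ones(np.shape(u))],-1)
    R=c["R"];o=-R.T@c["t"];d=d@R
    return o+d*((z-o[2])/d[...,2])[...,None]
def cloud(c):
    v,u=np.mgrid[:400,:640];Z=c["z_map"]
    p=np.stack([(u-c["cx"])/c["fx"]*Z,(v-c["cy"])/c["fy"]*Z,Z],-1)-c["t"]
    return p@c["R"]
def proj(c,X):
    q=c["R"]@np.asarray(X)+c["t"];return c["cx"]+c["fx"]*q[0]/q[2],c["cy"]+c["fy"]*q[1]/q[2]
def masks(c):
    h=cv2.cvtColor(c["color"],cv2.COLOR_BGR2HSV);H,S,V=[h[...,i].astype(int) for i in range(3)]
    return dict(orange=(H>4)&(H<19)&(S>130)&(V>120),yellow=(H>20)&(H<34)&(S>130)&(V>110),white=(S<45)&(V>165),
      red=((H<4)|(H>174))&(S>150)&(V>90),black=(V<60),blue=(H>100)&(H<125)&(S>120)&(V>60))
def blobs(m,amin=4):
    n,l,s,ct=cv2.connectedComponentsWithStats(m.astype(np.uint8))
    return [(ct[i],s[i,4],l==i) for i in range(1,n) if s[i,4]>=amin]
E
python3 - <<'E'
from h import *
c=dict(np.load("top0.npz"));m=masks(c);P=cloud(c)
for k in("orange","yellow","white","red","blue"):
    for ct,a,mm in blobs(m[k],5):
        if 130<ct[0]<500 and 130<ct[1]<290:
            print(k,ct.round(1),a,np.median(P[mm],0).round(3),ray(c,*ct,0.02).round(3))
E
python3 - <<'E'
from h import *
c=dict(np.load("top0.npz"))
a=cv2.resize(c["color"][135:255,200:360],None,fx=5,fy=5,interpolation=cv2.INTER_CUBIC)
cv2.imwrite("pics/crop1.png",a)
a=cv2.resize(c["color"][165:270,370:500],None,fx=5.5,fy=5.5,interpolation=cv2.INTER_CUBIC)
cv2.imwrite("pics/crop2.png",a)
E
```

```text
orange [444.1 194.8] 39 [ 0.549 -0.376  0.025] [ 0.551 -0.379  0.02 ]
orange [444.2 234.3] 40 [ 0.432 -0.371  0.026] [ 0.433 -0.374  0.02 ]
orange [406.3 238.2] 28 [ 0.42  -0.261  0.027] [ 0.42  -0.263  0.02 ]
yellow [292.8 176. ] 28 [0.594 0.073 0.056] [0.603 0.075 0.02 ]
yellow [313.2 179.4] 31 [0.585 0.013 0.054] [0.593 0.013 0.02 ]
yellow [334.1 183.2] 31 [ 0.574 -0.049  0.055] [ 0.582 -0.05   0.02 ]
yellow [354.6 186.7] 30 [ 0.564 -0.11   0.055] [ 0.572 -0.112  0.02 ]
yellow [213.1 232.7] 115 [0.42  0.301 0.025] [0.427 0.306 0.02 ]
white [171.5 134.9] 462 [0.731 0.458 0.004] [0.73  0.456 0.02 ]
white [309.  130.9] 217 [ 0.753  0.029 -0.001] [0.748 0.029 0.02 ]
white [262.8 130.7] 213 [ 0.752  0.178 -0.   ] [0.747 0.172 0.02 ]
white [352.4 135.2] 164 [ 0.739 -0.106 -0.   ] [ 0.735 -0.106  0.02 ]
white [390.3 132.4] 143 [ 0.75  -0.221  0.006] [ 0.746 -0.223  0.02 ]
white [212.5 134.4] 124 [ 0.739  0.336 -0.   ] [0.733 0.328 0.02 ]
white [445.3 136. ] 149 [ 0.741 -0.395 -0.   ] [ 0.736 -0.391  0.02 ]
white [241.8 135.7] 43 [ 0.737  0.241 -0.001] [0.73  0.237 0.02 ]
white [421.4 132
[... 18724 characters left out ...]
469 [ 0.666 -0.034  0.047] [ 0.674 -0.035  0.02 ]
blue [296.2 155.2] 34 [0.655 0.064 0.064] [0.669 0.066 0.02 ]
blue [222.1 160.3] 53 [0.655 0.306 0.023] [0.65  0.293 0.02 ]
blue [316.7 158.7] 33 [0.644 0.005 0.064] [0.658 0.003 0.02 ]
blue [337.8 162.4] 36 [ 0.635 -0.058  0.064] [ 0.648 -0.061  0.02 ]
blue [358.5 165.9] 33 [ 0.624 -0.118  0.064] [ 0.637 -0.124  0.02 ]
blue [477.  178.9] 183 [ 0.6   -0.477  0.026] [ 0.601 -0.48   0.02 ]
blue [224.1 194.6] 9 [0.541 0.28  0.023] [0.543 0.281 0.02 ]
blue [412.  195.5] 194 [ 0.546 -0.282  0.026] [ 0.548 -0.283  0.02 ]
blue [236.3 194.3] 7 [0.544 0.243 0.023] [0.544 0.244 0.02 ]
blue [477.2 252. ] 221 [ 0.382 -0.465  0.026] [ 0.383 -0.467  0.02 ]
```

View pics/crop1.png

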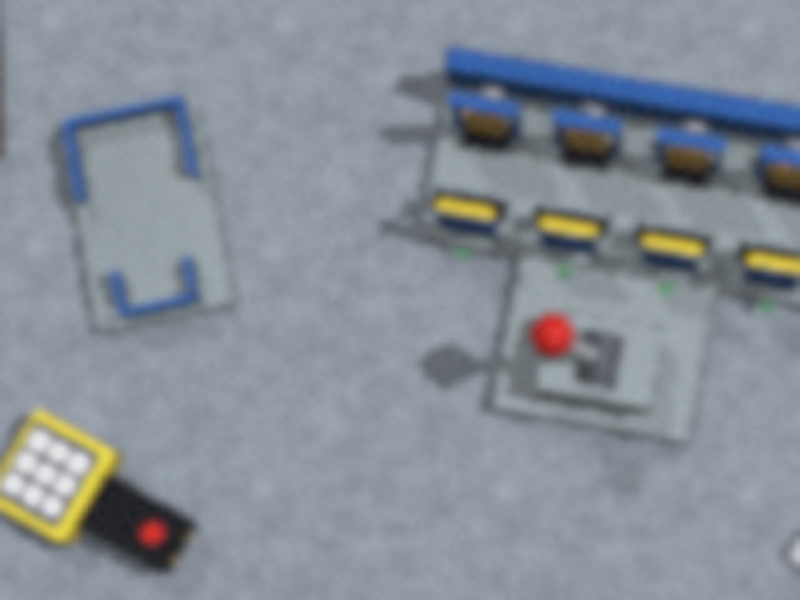

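View pics/crop2.png

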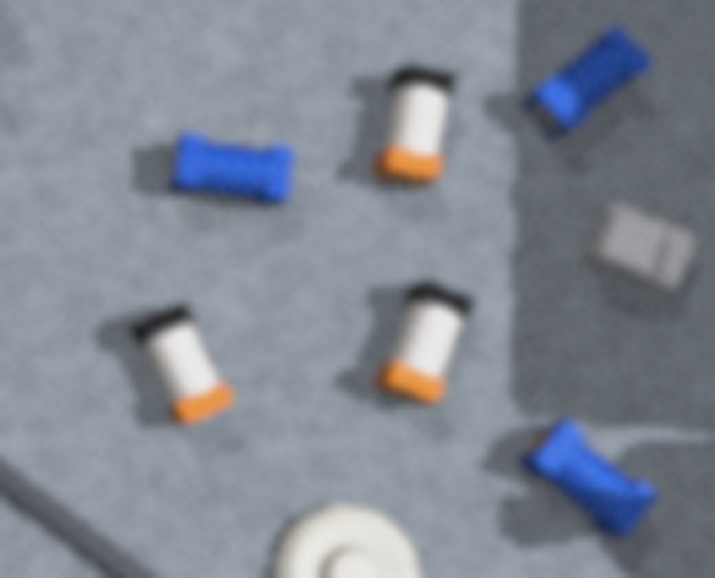

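The crops confirm it. Three white cells with orange ends point towards the robot, and the blue ones differ. The charger's +x points towards the robot, the dock's head end is on the far side, and the lamp's head points away and to the left.

```bash
cat >> h.py <<'E'
def Rt(yaw,lean=0):
    """tool down, x along yaw (deg); lean deg>0: gripper top leans toward tool +x"""
    y=np.radians(yaw);return Ro.from_euler('z',yaw,degrees=True)*Ro.from_euler('y',lean,degrees=True)*Ro.from_euler('x',180,degrees=True)
def go(p0,R0,p1,R1):
    t=R0.inv().apply(np.asarray(p1)-p0);r=(R0.inv()*R1).as_rotvec(degrees=True)
    print("travel",(t).round(4).tolist(),"dr",r.round(2).tolist(),"rows",round(max(np.linalg.norm(t)/.0417,np.linalg.norm(r)/7.16),1))
    return np.asarray(p1,float),R1
def cur(s): return s["tool_pos"],Ro.from_euler('xyz',s["tool_rot"])
E
python3 - <<'E'
from cell import *
from h import *
p,R=cur(observe())
p,R=go(p,R,[.30,-.42,.34],Rt(0));go(p,R,[.46,-.34,.34],Rt(0))
E
```

```text
travel [0.1522, -0.0316, -0.1138] dr [-0.08, 0.0, 18.38] rows 4.6
travel [0.16, -0.08, -0.0] dr [0.0, 0.0, 0.0] rows 4.3
```

Request:
arm_command(fingers=[-1,-1,-1,-1,-1,-1,-1,-1], travel=[[0,0,-0.04],[0.02,0,-0.08],[0.06,-0.01,-0.114],[0.152,-0.032,-0.114],[0.152,-0.032,-0.114],[0.152,-0.032,-0.114],[0.152,-0.032,-0.114],[0.152,-0.032,-0.114]], dr=[[0,0,0],[0,0,5],[0,0,12],[0,0,18.4],[0,0,18.4],[0,0,18.4],[0,0,18.4],[0,0,18.4]], squeeze=40)

```text
time: 0.77
tool_pos: [0.3005, -0.4192, 0.3405]
tool_rot: [-3.141, 0.0, 0.003]
contact_force: [-0.8, -1.0, -0.5]
opening: 0.0919
grip_force: 0.0
```

Request:
arm_command(fingers=[-1,-1,-1,-1,-1,-1], travel=[[0.16,-0.08,0],[0.16,-0.08,0],[0.16,-0.08,0],[0.16,-0.08,0],[0.16,-0.08,0],[0.16,-0.08,0]], dr=[[0,0,0],[0,0,0],[0,0,0],[0,0,0],[0,0,0],[0,0,0]])

```text
time: 1.27
tool_pos: [0.4612, -0.3392, 0.3395]
tool_rot: [-3.14, 0.001, 0.002]
contact_force: [-0.2, -0.4, -0.2]
opening: 0.0916
grip_force: 0.0
```

```bash
python3 - <<'E'
from cell import *
from h import *
s=observe();print(s["tool_pos"],s["tool_rot"],s["qpos"].round(3))
c=read_camera("wrist");np.savez("w1.npz",**c);cv2.imwrite("pics/w1.png",c["color"])
print((-c["R"].T@c["t"]).round(3),c["R"].round(2).tolist(),c["fx"])
E
```

```text
[ 0.46121534 -0.33924905  0.33949678] [-3.14033492e+00  1.04211356e-03  2.45407224e-03] [-0.768  0.379  1.164  0.     1.601  0.8  ]
[ 0.535 -0.339  0.498] [[0.0, -1.0, -0.0], [-0.96, -0.0, 0.27], [-0.27, 0.0, -0.96]] 339.59834205648593
```

View pics/w1.png

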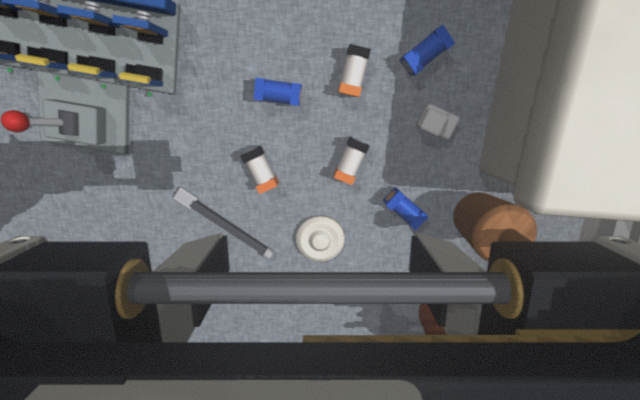

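The wrist camera shows the three cells at (355,70), (351,161) and (259,170). The lever ball is at (15,121) and the charger's catches are at upper left.

```bash
cat >> h.py <<'E'
def cells(c):
    m=masks(c);P=cloud(c);out=[]
    hi=(P[...,2]>.019)&(P[...,2]<.036)
    n,l=cv2.connectedComponents(hi.astype(np.uint8))
    for ct,a,mm in blobs(m["orange"],30):
        ids=l[mm];ids=ids[ids>0]
        if not len(ids):continue
        i=np.bincount(ids).argmax();q=P[l==i]
        if len(q)>8000: continue
        (cx,cy),(w,h),ang=cv2.minAreaRect((q[:,:2]*1000).astype(np.float32))
        o=np.median(P[mm],0)[:2];b=cv2.boxPoints(((cx,cy),(w,h),ang));e=b[1]-b[0] if np.linalg.norm(b[1]-b[0])>np.linalg.norm(b[2]-b[1]) else b[2]-b[1]
        yaw=np.degrees(np.arctan2(e[1],e[0]))
        if e@(o*1000-[cx,cy])<0: yaw+=180
        out.append((cx/1000,cy/1000,(yaw+180)%360-180,w,h,np.percentile(q[:,2],90)))
    return out
E
python3 - <<'E'
from h import *
for o in cells(dict(np.load("w1.npz"))):print(np.round(o,4))
from cell import *
p,R=cur(observe())
p,R=go(p,R,[.50,-.02,.30],Rt(-9.3))
E
```

```text
[ 5.754000e-01 -3.831000e-01  1.675764e+02  2.812370e+01  6.043490e+01
  2.940000e-02]
[ 4.563000e-01 -3.825000e-01  1.575768e+02  2.798780e+01  6.052530e+01
  2.930000e-02]
[ 4.429000e-01 -2.523000e-01 -1.554655e+02  6.053110e+01  2.840160e+01
  2.940000e-02]
travel [0.0407, -0.3202, 0.0398] dr [-0.03, 0.1, 9.35] rows 7.8
```

Request:
arm_command(fingers=[-1,-1,-1,-1,-1,-1,-1,-1], travel=[[0.1,-0.32,0],[0.1,-0.32,0],[0.1,-0.32,0],[0.1,-0.32,0],[0.1,-0.32,0],[0.1,-0.32,0],[0.1,-0.32,0],[0.1,-0.32,0]], dr=[[0,0,2],[0,0,4],[0,0,6],[0,0,9.4],[0,0,9.4],[0,0,9.4],[0,0,9.4],[0,0,9.4]])

```text
time: 1.98
tool_pos: [0.5587, -0.0226, 0.3409]
tool_rot: [3.141, -0.0, -0.168]
contact_force: [0.3, -0.8, -0.4]
opening: 0.0916
grip_force: 0.0
```

Request:
arm_command(fingers=[-1,-1,-1,-1], travel=[[0,-0.01,0],[0,-0.02,0],[0,-0.02,0],[0,-0.02,0]], dr=[[0,0,0],[0,0,0],[0,0,0],[0,0,0]])

```text
time: 2.32
tool_pos: [0.5622, -0.0041, 0.3407]
tool_rot: [3.141, 0.0, -0.166]
contact_force: [-0.4, -0.2, -1.0]
opening: 0.0921
grip_force: 0.0
```

```bash
python3 - <<'E'
from cell import *
from h import *
s=observe();print(s["tool_pos"],s["tool_rot"],s["qpos"].round(3))
c=read_camera("wrist");np.savez("w2.npz",**c);cv2.imwrite("pics/w2.png",c["color"])
m=masks(c);P=cloud(c)
for k in("yellow","blue","red","orange"):
    for ct,a,mm in blobs(m[k],60):
        q=P[mm];print(k,ct.round(0),a,np.median(q,0).round(4),"z",np.percentile(q[:,2],[3,97]).round(3))
E
```

```text
[ 0.56216437 -0.00407463  0.34067947] [ 3.14056281e+00  1.72882395e-04 -1.66150962e-01] [-1.430e-01  3.560e-01  1.194e+00 -1.000e-03  1.592e+00  1.594e+00]
yellow [256. 146.] 138 [0.5952 0.073  0.0564] z [0.052 0.059]
yellow [304. 146.] 136 [0.5851 0.013  0.0562] z [0.052 0.058]
yellow [351. 146.] 137 [ 0.575  -0.0475  0.0562] z [0.053 0.059]
yellow [398. 146.] 113 [ 0.5649 -0.1069  0.0563] z [0.053 0.059]
blue [328.  72.] 2236 [ 0.6689 -0.0325  0.0486] z [0.047 0.05 ]
blue [253.  97.] 202 [0.6551 0.0633 0.0658] z [0.059 0.067]
blue [302.  97.] 187 [0.6452 0.0033 0.0659] z [0.064 0.067]
blue [353.  96.] 194 [ 0.635  -0.0577  0.0656] z [0.064 0.067]
blue [403.  96.] 191 [ 0.6248 -0.1197  0.0656] z [0.064 0.067]
blue [104. 133.] 582 [0.6459 0.2934 0.0237] z [0.014 0.026]
blue [521. 133.] 844 [ 0.5504 -0.2829  0.0276] z [0.021 0.03 ]
blue [633. 219.] 233 [ 0.3956 -0.4457  0.0269] z [0.009 0.029]
red [308. 206.] 200 [0.5158 0.0178 0.0989] z [0.093 0.102]
orange [593. 119.] 155 [ 0.5521 -0.3777  0.0282] z [0.027 0.03 ]
orange [586. 202.] 133 [ 0.434  -0.3729  0.0282] z [0.026 0.03 ]
orange [508. 223.] 129 [ 0.4208 -0.2614  0.0282] z [0.026 0.03 ]
```

View pics/w2.png

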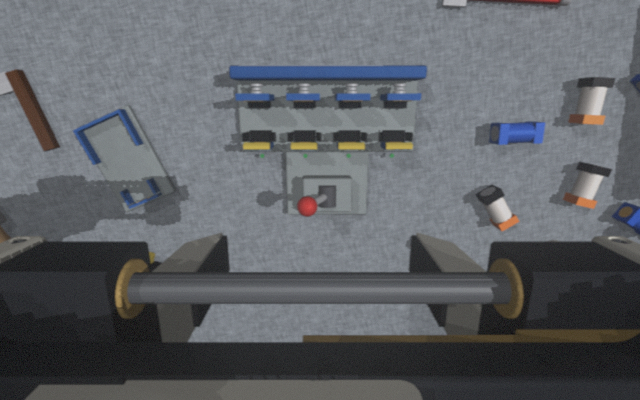

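The charger's four hoods sit at row 97 (columns 253–403), its catches at row 146 and the ball at (308,206). The dock is at (125,155). Now I'll plan the first cell, the one at (0.443, -0.252).

```bash
cat >> h.py <<'E'
CY=170.6; M=np.array([.6104,-.0228,.034]); G=18; A=.0084
cx=np.array([np.cos(np.radians(CY)),np.sin(np.radians(CY)),0]); cyv=np.array([-cx[1],cx[0],0])
def grasp(x,y,yaw,up=0):
    R=Rt(yaw-180,-G); z=R.apply([0,0,1]); return np.array([x,y,.014])+z*(A-up),R
def bay(k,xc,zc,th,a=A,dx=0):
    """cell centre xc,zc (mm) from bay point, tilt th deg; dx: cell offset in grip along charger x (mm)"""
    C=M+cyv*.062*(k-1.5)+cx*xc/1e3+np.array([0,0,zc/1e3]); R=Rt(CY-180,-G+th)
    return C+R.apply([0,0,1])*a,R
E
python3 - <<'E'
from cell import *
from h import *
p,R=cur(observe())
print([M+cyv*.062*(k-1.5) for k in range(4)])
p,R=go(p,R,*grasp(.4429,-.2523,-155.5,.15))
p,R=go(p,R,*grasp(.4429,-.2523,-155.5,.0))
E
```

```text
[array([0.62558931, 0.06895121, 0.034     ]), array([0.6154631 , 0.00778374, 0.034     ]), array([ 0.6053369 , -0.05338374,  0.034     ]), array([ 0.59521069, -0.11455121,  0.034     ])]
travel [-0.1127, 0.2887, 0.1923] dr [5.4, 17.49, -33.76] rows 8.7
travel [-0.0, -0.0, 0.15] dr [0.0, 0.0, 0.0] rows 3.6
```

Request:
arm_command(fingers=[-0.3,-0.3,-0.3,-0.3,-0.3,-0.3,-0.3,-0.3], travel=[[-0.1127,0.2887,0.1923],[-0.1127,0.2887,0.1923],[-0.1127,0.2887,0.1923],[-0.1127,0.2887,0.1923],[-0.1127,0.2887,0.1923],[-0.1127,0.2887,0.1923],[-0.1127,0.2887,0.1923],[-0.1127,0.2887,0.1923]], dr=[[5.4,17.49,-33.76],[5.4,17.49,-33.76],[5.4,17.49,-33.76],[5.4,17.49,-33.76],[5.4,17.49,-33.76],[5.4,17.49,-33.76],[5.4,17.49,-33.76],[5.4,17.49,-33.76]])

```text
time: 3.03
tool_pos: [0.4434, -0.2036, 0.197]
tool_rot: [3.138, -0.317, 0.431]
contact_force: [0.3, -0.3, 0.6]
opening: 0.0596
grip_force: 0.0
```

```bash
python3 - <<'E'
from cell import *
from h import *
p,R=cur(observe());print(p)
c=read_camera("wrist");[print(np.round(o,4)) for o in cells(c)]
p,R=go(p,R,*grasp(.4429,-.2523,-155.5,.04))
p,R=go(p,R,*grasp(.4429,-.2523,-155.5,.0))
E
```

```text
[ 0.44343444 -0.20362908  0.1970235 ]
[ 5.751000e-01 -3.831000e-01  1.679139e+02  2.923610e+01  6.118010e+01
  2.920000e-02]
travel [-0.0768, 0.0435, 0.136] dr [0.12, -0.16, 0.21] rows 3.9
travel [0.0, 0.0, 0.04] dr [0.0, 0.0, 0.0] rows 1.0
```

Request:
arm_command(fingers=[-0.3,-0.3,-0.3,-0.3,-0.3,-0.3,-0.3,-0.3], travel=[[-0.0768,0.0435,0.03],[-0.0768,0.0435,0.06],[-0.0768,0.0435,0.1],[-0.0768,0.0435,0.136],[-0.0768,0.0435,0.136],[-0.0768,0.0435,0.155],[-0.0768,0.0435,0.176],[-0.0768,0.0435,0.176]], dr=[[0,0,0],[0,0,0],[0,0,0],[0,0,0],[0,0,0],[0,0,0],[0,0,0],[0,0,0]])

```text
time: 3.75
tool_pos: [0.4457, -0.2495, 0.0037]
tool_rot: [-3.14, -0.314, 0.427]
contact_force: [-0.3, 0.4, 0.6]
opening: 0.0597
grip_force: 0.0
```

```bash
python3 - <<'E'
from cell import *
from h import *
s=observe();p,R=cur(s);print(p,s["tool_rot"],s["contact_force"])
go(p,R,*grasp(.4429,-.2523,-155.5,.0))
c=read_camera("wrist");cv2.imwrite("pics/w3.png",c["color"])
E
```

```text
[ 0.44568453 -0.24952834  0.00365226] [-3.13983863 -0.31370962  0.42679284] [-0.3211576   0.3750451   0.55998207]
travel [-0.0003, 0.0014, -0.0026] dr [-0.09, 0.03, -0.04] rows 0.1
```

View pics/w3.png

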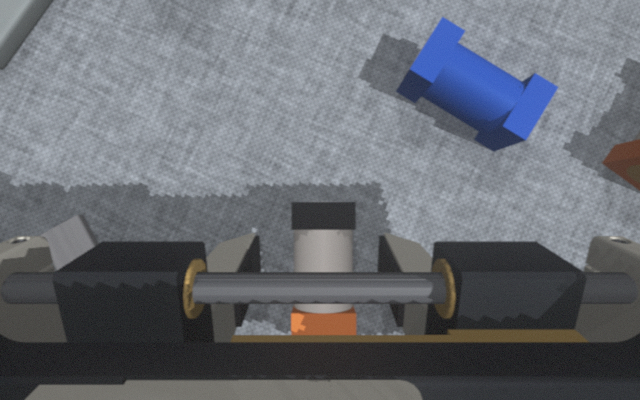

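The cell sits squarely between the fingers. I'll raise a touch, close and lift.

Request:
arm_command(fingers=[1,1,1,1,1,1,1,1], travel=[[0,0.001,-0.002],[0,0.001,-0.002],[0,0.001,-0.002],[0,0.001,-0.002],[0,0.001,-0.002],[0,0.001,-0.002],[0,0.001,-0.002],[0,0.001,-0.002]], dr=[[0,0,0],[0,0,0],[0,0,0],[0,0,0],[0,0,0],[0,0,0],[0,0,0],[0,0,0]], squeeze=40)

```text
time: 4.47
tool_pos: [0.4463, -0.2498, 0.008]
tool_rot: [3.141, -0.315, 0.43]
contact_force: [-3.0, -0.6, 5.9]
opening: 0.0271
grip_force: 40.0
```

```bash
python3 - <<'E'
from cell import *
from h import *
s=observe();p,R=cur(s);print(p,s["opening"],s["grip_force"],s["contact_force"])
A0=((p-np.array([.4429,-.2523,.014]))@R.apply([0,0,1]));print("A",A0)
q=p+[0,0,.15];go(p,R,q,R)
p,R=go(q,R,*bay(3,30,110,33)); 
p,R=go(p,R,*bay(3,16,34,33))
E
```

```text
[ 0.44627997 -0.24978175  0.00803524] 0.027144292603634886 40.00095069408417 [-2.95056799 -0.58360948  5.88214457]
A 0.0069482087324420315
travel [0.0465, 0.0, -0.1426] dr [0.0, 0.0, 0.0] rows 3.6
travel [0.1501, -0.0789, 0.0722] dr [-0.9, -32.07, 34.49] rows 6.6
travel [0.0332, -0.0, 0.0698] dr [0.0, 0.0, 0.0] rows 1.9
```

Request:
arm_command(fingers=[1,1,1,1,1], travel=[[0.0465,0,-0.1426],[0.0465,0,-0.1426],[0.0465,0,-0.1426],[0.0465,0,-0.1426],[0.0465,0,-0.1426]], dr=[[0,0,0],[0,0,0],[0,0,0],[0,0,0],[0,0,0]])

```text
time: 4.88
tool_pos: [0.4483, -0.2515, 0.163]
tool_rot: [3.132, -0.318, 0.433]
contact_force: [1.3, -0.8, 0.3]
opening: 0.0269
grip_force: 40.0
```

Request:
arm_command(fingers=[1,1,1,1,1,1,1,1], travel=[[0.1501,-0.0789,0.0722],[0.1501,-0.0789,0.0722],[0.1501,-0.0789,0.0722],[0.1501,-0.0789,0.0722],[0.1501,-0.0789,0.0722],[0.1501,-0.0789,0.0722],[0.1501,-0.0789,0.0722],[0.1501,-0.0789,0.0722]], dr=[[-0.9,-32.07,34.49],[-0.9,-32.07,34.49],[-0.9,-32.07,34.49],[-0.9,-32.07,34.49],[-0.9,-32.07,34.49],[-0.9,-32.07,34.49],[-0.9,-32.07,34.49],[-0.9,-32.07,34.49]])

```text
time: 5.55
tool_pos: [0.5639, -0.1057, 0.1339]
tool_rot: [-3.134, 0.246, -0.139]
contact_force: [0.4, -0.6, 0.1]
opening: 0.0269
grip_force: 40.0
```

```bash
python3 - <<'E'
from cell import *
from h import *
s=observe();p,R=cur(s);print(p,s["opening"],s["grip_force"],s["contact_force"])
p1,R1=go(p,R,*bay(3,30,110,33)); 
p,R=go(p,R,*bay(3,16,34,33))
go(p,R,*bay(3,-4,21,33))
c=read_camera("wrist");cv2.imwrite("pics/w4.png",c["color"]);np.savez("w4.npz",**c)
m=masks(c);P=cloud(c)
for k in("yellow","blue","orange"):
    for ct,a,mm in blobs(m[k],60):
        q=P[mm];d=(np.median(q,0)-M);print(k,ct.round(0),a,(d@cx*1000).round(1),(d@cyv*1000).round(1),(d[2]*1000).round(1))
E
```

```text
[ 0.56392915 -0.10572604  0.13394512] 0.026859110973119812 39.995384216308594 [ 0.40948112 -0.60083349  0.07375765]
travel [-0.0004, 0.0036, -0.0019] dr [-0.05, -0.87, 1.38] rows 0.2
travel [0.0317, 0.0044, 0.0684] dr [-0.05, -0.87, 1.38] rows 1.8
travel [0.0227, -0.0, 0.0074] dr [0.0, 0.0, 0.0] rows 0.6
yellow [ 63. 171.] 504 29.0 -91.8 21.2
yellow [151. 174.] 529 29.4 -29.2 21.7
yellow [239. 177.] 525 29.9 31.8 21.8
yellow [326. 180.] 534 30.3 93.4 21.9
blue [189.  33.] 10474 -60.6 9.9 14.6
blue [89. 84.] 3163 -32.4 -50.0 28.4
blue [229.  90.] 1224 -30.5 32.4 31.4
blue [330.  96.] 910 -29.9 93.3 31.6
blue [553. 152.] 2794 15.4 266.9 -6.3
blue [ 98. 160.] 76 29.9 -80.0 -1.9
orange [319. 323.] 1449 45.6 89.6 132.6
```

View pics/w4.png

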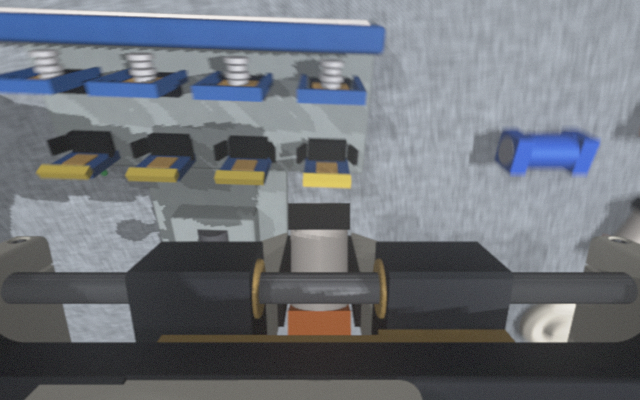

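Close up, the hood and catch of bay 3 confirm the frame to about 1 mm, and the yaw is adjusted to 170.25°. Moving in.

```bash
sed -i 's/^CY=170.6; M=np.array(\[.6104,-.0228,.034\])/CY=170.25; M=np.array([.6108,-.0229,.034])/' h.py; python3 - <<'E'
from cell import *
from h import *
p,R=cur(observe())
for a in [(16,35,33),(2,25,33),(-7.5,18.5,33),(-7.5,16.5,33)]: p,R=go(p,R,*bay(3,*a))
E
```

```text
travel [0.0308, 0.0031, 0.066] dr [0.03, -0.55, 1.35] rows 1.7
travel [0.0161, 0.0, 0.006] dr [0.0, 0.0, 0.0] rows 0.4
travel [0.0109, 0.0, 0.0038] dr [0.0, 0.0, 0.0] rows 0.3
travel [0.0005, -0.0, 0.0019] dr [0.0, 0.0, 0.0] rows 0.0
```

Request:
arm_command(fingers=[1,1,1,1,1,1,1], travel=[[0,0.003,0],[0.01,0.003,0.02],[0.02,0.003,0.04],[0.0308,0.003,0.066],[0.0308,0.003,0.066],[0.0308,0.003,0.066],[0.0308,0.003,0.066]], dr=[[0,-0.5,1.35],[0,-0.5,1.35],[0,-0.5,1.35],[0,-0.5,1.35],[0,-0.5,1.35],[0,-0.5,1.35],[0,-0.5,1.35]])

```text
time: 6.18
tool_pos: [0.5765, -0.114, 0.0646]
tool_rot: [-3.138, 0.249, -0.164]
contact_force: [0.2, -0.4, -0.8]
opening: 0.027
grip_force: 40.0
```

Request:
arm_command(fingers=[1,1,1,1], travel=[[0.008,0,0.003],[0.016,0,0.006],[0.016,0,0.006],[0.016,0,0.006]], dr=[[0,0,0],[0,0,0],[0,0,0],[0,0,0]])

```text
time: 6.52
tool_pos: [0.5906, -0.1157, 0.0538]
tool_rot: [-3.139, 0.251, -0.163]
contact_force: [-2.1, -0.6, 0.1]
opening: 0.0272
grip_force: 40.0
```

```bash
cat >> h.py <<'E'
def where(s,k,a=A):
    """cell pose in bay k frame (mm, deg) and force along charger axes"""
    p,R=cur(s);d=p-R.apply([0,0,1])*a-(M+cyv*.062*(k-1.5));f=s["contact_force"];z=R.apply([0,0,1])
    print("x,y,z",(d@cx*1e3).round(1),(d@cyv*1e3).round(1),(d[2]*1e3).round(1),"tilt",np.degrees(np.arctan2(z@cx,-z[2])).round(1)+G,"F",(f@cx).round(1),(f@cyv).round(1),f[2].round(1),"open",round(s["opening"],4))
E
python3 - <<'E'
from cell import *
from h import *
s=observe();where(s,3)
p,R=cur(s)
for a in [(-7.5,18.5,33),(-7.5,16.5,33)]: go(p,R,*bay(3,*a))
E
```

```text
x,y,z 2.1 1.9 28.0 tilt 32.4 F 2.0 0.9 0.1 open 0.0272
travel [0.0116, -0.0018, 0.0068] dr [-0.05, -0.6, 0.38] rows 0.3
travel [0.0121, -0.0018, 0.0087] dr [-0.05, -0.6, 0.38] rows 0.4
```

Request:
arm_command(fingers=[1,1,1,1,1], travel=[[0.004,-0.0018,0.003],[0.008,-0.0018,0.006],[0.0118,-0.0018,0.0078],[0.0118,-0.0018,0.0078],[0.0118,-0.0018,0.0078]], dr=[[0,-0.6,0.4],[0,-0.6,0.4],[0,-0.6,0.4],[0,-0.6,0.4],[0,-0.6,0.4]])

```text
time: 6.93
tool_pos: [0.5999, -0.1151, 0.0428]
tool_rot: [-3.14, 0.263, -0.17]
contact_force: [-5.6, 1.2, -2.8]
opening: 0.027
grip_force: 40.0
```

```bash
python3 - <<'E'
from cell import *
from h import *
s=observe();where(s,3)
c=read_camera("wrist");cv2.imwrite("pics/w5.png",c["color"][0:400,200:440].repeat(2,0).repeat(2,1)[:600])
where(observe(),3)
E
```

```text
x,y,z -7.0 -0.3 16.9 tilt 33.1 F 5.7 -0.3 -2.8 open 0.027
x,y,z -6.9 -0.3 16.9 tilt 33.1 F 4.5 0.7 -2.7 open 0.0272
```

View pics/w5.png

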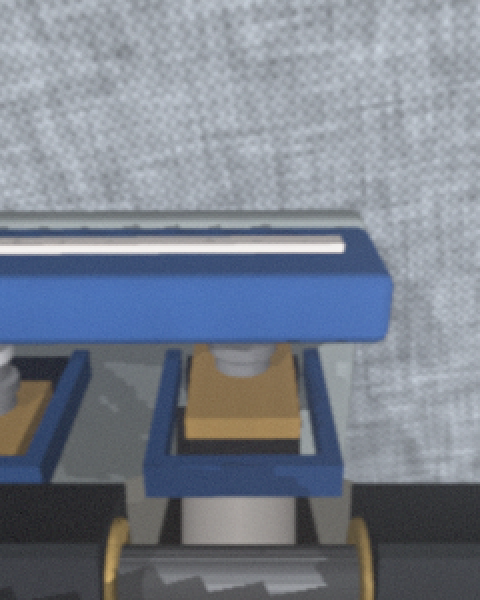

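The black end is under the hood of bay 3 and is pushing the tan sprung plate back. A little further in, then start levelling.

```bash
python3 - <<'E'
from cell import *
from h import *
p,R=cur(observe())
for a in [(-9.5,16,33),(-9.5,14.5,27),(-9.5,12,20),(-9,8.5,13),(-8,4.5,6),(-5,1.5,0),(-4,-.2,0)]: go(p,R,*bay(3,*a))
E
```

```text
travel [0.0027, 0.0003, 0.0002] dr [-0.08, 0.06, -0.02] rows 0.1
travel [0.004, 0.0003, 0.0016] dr [-0.08, 6.06, -0.02] rows 0.8
travel [0.0056, 0.0003, 0.0039] dr [-0.08, 13.06, -0.03] rows 1.8
travel [0.0071, 0.0003, 0.0071] dr [-0.08, 20.06, -0.03] rows 2.8
travel [0.0081, 0.0003, 0.0108] dr [-0.07, 27.06, -0.04] rows 3.8
travel [0.0067, 0.0003, 0.014] dr [-0.07, 33.06, -0.04] rows 4.6
travel [0.0062, 0.0003, 0.0159] dr [-0.07, 33.06, -0.04] rows 4.6
```

Request:
arm_command(fingers=[1,1,1,1,1,1], travel=[[0.0027,0.0003,0.0002],[0.0027,0.0003,0.0002],[0.004,0.0003,0.0016],[0.0056,0.0003,0.0039],[0.0056,0.0003,0.0039],[0.0056,0.0003,0.0039]], dr=[[0,0,0],[0,0,0],[0,6,0],[0,13,0],[0,13,0],[0,13,0]])

```text
time: 7.48
tool_pos: [0.6029, -0.1159, 0.0385]
tool_rot: [-3.14, 0.037, -0.171]
contact_force: [-4.5, 1.2, -1.8]
opening: 0.0267
grip_force: 40.0
```

```bash
python3 - <<'E'
from cell import *
from h import *
s=observe();where(s,3);p,R=cur(s)
for a in [(-9,8.5,13),(-8,4.5,6),(-5,1.5,0),(-4,-.2,0)]: go(p,R,*bay(3,*a))
E
```

```text
x,y,z -8.3 -0.0 12.9 tilt 20.1 F 4.6 -0.4 -1.8 open 0.0267
travel [0.0019, 0.0, 0.0043] dr [-0.07, 7.14, -0.05] rows 1.0
travel [0.0021, 0.0, 0.0081] dr [-0.07, 14.14, -0.06] rows 2.0
travel [0.0, 0.0, 0.011] dr [-0.07, 20.14, -0.06] rows 2.8
travel [-0.0009, 0.0, 0.0127] dr [-0.07, 20.14, -0.06] rows 2.8
```

Request:
arm_command(fingers=[1,1,1,1,1], travel=[[0.0019,0,0.0043],[0.0021,0,0.0081],[0.0021,0,0.0081],[0.0021,0,0.0081],[0.0021,0,0.0081]], dr=[[0,7,0],[0,14,0],[0,14,0],[0,14,0],[0,14,0]])

```text
time: 7.9
tool_pos: [0.6069, -0.1167, 0.0303]
tool_rot: [-3.14, -0.208, -0.171]
contact_force: [-5.8, 1.8, -2.0]
opening: 0.027
grip_force: 40.0
```

```bash
python3 - <<'E'
from cell import *
from h import *
s=observe();where(s,3);p,R=cur(s)
for a in [(-7,1.5,0),(-6,-.3,0)]: go(p,R,*bay(3,*a))
E
```

```text
x,y,z -10.3 0.1 4.5 tilt 6.1 F 6.0 -0.8 -2.0 open 0.027
travel [-0.0029, -0.0001, 0.0022] dr [-0.07, 6.1, -0.04] rows 0.9
travel [-0.0043, -0.0001, 0.0038] dr [-0.07, 6.1, -0.04] rows 0.9
```

Request:
arm_command(fingers=[1,1,1,1,1], travel=[[-0.002,0,0.002],[-0.0038,0,0.004],[-0.0038,0,0.004],[-0.0038,0,0.004],[-0.0038,0,0.004]], dr=[[0,5,0],[0,6.1,0],[0,6.1,0],[0,6.1,0],[0,6.1,0]])

```text
time: 8.32
tool_pos: [0.6066, -0.1169, 0.0276]
tool_rot: [-3.141, -0.32, -0.17]
contact_force: [-7.0, 1.9, 9.4]
opening: 0.027
grip_force: 40.0
```

```bash
python3 - <<'E'
from cell import *
from h import *
s=observe();where(s,3);p,R=cur(s)
for a in [(-6,-.5,0)]: go(p,R,*bay(3,*a))
E
```

```text
x,y,z -9.1 0.4 1.6 tilt -0.3000000000000007 F 7.3 -0.7 9.4 open 0.027
travel [-0.0037, -0.0004, 0.001] dr [-0.04, -0.32, -0.02] rows 0.1
```

Request:
arm_command(fingers=[1,1,1,0.15,0.15,0.15,0.15,0.15], travel=[[-0.002,0,0],[-0.004,0,0],[-0.004,0,0],[-0.004,0,0],[-0.004,0,0],[-0.004,0,0],[-0.004,0,0],[-0.004,0,0]], dr=[[0,0,0],[0,0,0],[0,0,0],[0,0,0],[0,0,0],[0,0,0],[0,0,0],[0,0,0]])

```text
time: 8.98
tool_pos: [0.6006, -0.1158, 0.0243]
tool_rot: [-3.141, -0.317, -0.171]
contact_force: [-1.2, -0.3, 0.3]
opening: 0.039
grip_force: 0.0
```

```bash
python3 - <<'E'
from cell import *
from h import *
s=observe();where(s,3);p,R=cur(s)
p,R=go(p,R,p-R.apply([0,0,1])*.14,R)
print(p)
E
```

```text
x,y,z -3.1 0.3 -1.7 tilt -0.1999999999999993 F 1.1 0.5 0.3 open 0.039
travel [0.0, 0.0, -0.14] dr [0.0, 0.0, 0.0] rows 3.4
[ 0.55755125 -0.10847656  0.15729965]
```

Request:
arm_command(fingers=[0.15,0.15,0.15,0.15,0.15,0.15], travel=[[0,0,-0.03],[0,0,-0.07],[0,0,-0.11],[0,0,-0.14],[0,0,-0.14],[0,0,-0.14]], dr=[[0,0,0],[0,0,0],[0,0,0],[0,0,0],[0,0,0],[0,0,0]])

```text
time: 9.48
tool_pos: [0.5578, -0.1086, 0.1594]
tool_rot: [-3.142, -0.322, -0.171]
contact_force: [-0.6, 0.8, -0.1]
opening: 0.0392
grip_force: 0.0
```

```bash
cat >> h.py <<'E'
def chk(c,k):
    P=cloud(c)-M;X=P@cx*1e3;Y=P@cyv*1e3-62*(k-1.5);Z=P[...,2]*1e3;m=masks(c)
    b=(abs(Y)<14)&(abs(X)<45)
    for n in("orange","white","black","yellow","blue"):
        q=b&m[n]&(Z>3)
        if q.sum()>10: print(k,n,q.sum(),"x",np.percentile(X[q],[5,50,95]).round(1),"z",np.percentile(Z[q],[5,50,95]).round(1),"y",np.median(Y[q]).round(1))
E
python3 - <<'E'
from cell import *
from h import *
c=read_camera("wrist");np.savez("w6.npz",**c);cv2.imwrite("pics/w6.png",c["color"]);chk(c,3)
p,R=cur(observe());print(p)
E
```

```text
3 orange 338 x [19.4 22.8 26.9] z [13.6 14.7 16.1] y -0.0
3 white 1221 x [-16.8   0.9  18.3] z [  6.9  13.4 299. ] y 0.9
3 black 959 x [-25.1  44.6  45. ] z [ 14.7 229.1 299. ] y 0.2
3 yellow 338 x [27.6 30.8 34.8] z [18.4 22.2 24. ] y -0.0
3 blue 375 x [-32.9 -29.   18.3] z [ 29.7  31.7 299. ] y 0.2
[ 0.55713836 -0.10837975  0.1576093 ]
```

View pics/w6.png

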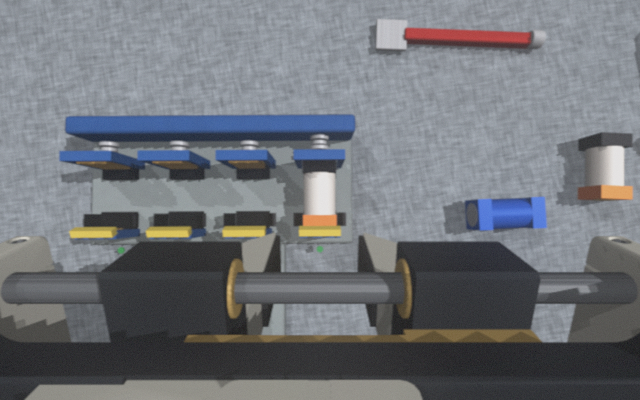

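Bay 3 is loaded: orange is tucked under the yellow catch (x up to about 27), level at z ≈ 14 mm, and no gap shows. Next is the cell at (0.575, -0.383), for bay 2.

```bash
python3 - <<'E'
from cell import *
from h import *
for o in cells(dict(np.load("w6.npz"))):print(np.round(o,4))
p,R=cur(observe());g=(.5753,-.3831,167.7)
p,R=go(p,R,*grasp(*g,.14))
p,R=go(p,R,*grasp(*g,.001))
E
```

```text
[ 5.754000e-01 -3.833000e-01  1.674123e+02  3.053220e+01  6.074580e+01
  2.890000e-02]
travel [0.0171, 0.2659, 0.0249] dr [-0.81, -0.23, 2.37] rows 6.4
travel [-0.0, 0.0, 0.139] dr [0.0, 0.0, 0.0] rows 3.3
```

Request:
arm_command(fingers=[0.15,0.15,-0.1,-0.3,-0.3,-0.3,-0.3,-0.3], travel=[[0.0171,0.266,0],[0.0171,0.266,0],[0.0171,0.266,0],[0.0171,0.266,0],[0.0171,0.266,0.0249],[0.0171,0.266,0.0249],[0.0171,0.266,0.0249],[0.0171,0.266,0.0249]], dr=[[-0.8,-0.2,2.4],[-0.8,-0.2,2.4],[-0.8,-0.2,2.4],[-0.8,-0.2,2.4],[-0.8,-0.2,2.4],[-0.8,-0.2,2.4],[-0.8,-0.2,2.4],[-0.8,-0.2,2.4]])

```text
time: 10.2
tool_pos: [0.5338, -0.3785, 0.1347]
tool_rot: [-3.139, -0.31, -0.221]
contact_force: [-0.3, 0.6, -0.6]
opening: 0.0597
grip_force: 0.0
```

```bash
python3 - <<'E'
from cell import *
from h import *
c=read_camera("wrist");o=cells(c)
for q in o:print(np.round(q,4))
p,R=cur(observe());g=(.5753,-.3831,167.7)
p,R=go(p,R,*grasp(*g,.001))
E
```

```text
[ 5.75800e-01 -3.83400e-01  1.67462e+02  2.74706e+01  5.98256e+01
  2.93000e-02]
travel [0.0029, -0.0016, 0.1356] dr [-0.12, 0.26, -0.26] rows 3.3
```

Request:
arm_command(fingers=[-0.3,-0.3,-0.3,-0.3,-0.3,-0.3,-0.3,-0.3], travel=[[0.002,-0.001,0.03],[0.002,-0.001,0.07],[0.002,-0.001,0.1],[0.002,-0.001,0.12],[0.002,-0.001,0.135],[0.002,-0.001,0.135],[0.002,-0.001,0.135],[0.002,-0.001,0.135]], dr=[[0,0,0],[0,0,0],[0,0,0],[0,0,0],[0,0,0],[0,0,0],[0,0,0],[0,0,0]])

```text
time: 10.92
tool_pos: [0.5786, -0.382, 0.0116]
tool_rot: [-3.141, -0.314, -0.214]
contact_force: [0.0, 0.2, 0.5]
opening: 0.0596
grip_force: 0.0
```

```bash
python3 - <<'E'
from cell import *
from h import *
p,R=cur(observe());g=(.5756,-.3833,167.6);print(p)
p,R=go(p,R,*grasp(*g,.001))
E
```

```text
[ 0.57862768 -0.38204962  0.01164569]
travel [-0.0018, 0.0019, 0.0043] dr [-0.07, -0.0, 0.11] rows 0.1
```

Request:
arm_command(fingers=[-0.3,-0.3,1,1,1,1,1,1], travel=[[-0.002,0.002,0.004],[-0.002,0.002,0.004],[-0.002,0.002,0.004],[-0.002,0.002,0.004],[-0.002,0.002,0.004],[-0.002,0.002,0.004],[-0.002,0.002,0.004],[-0.002,0.002,0.004]], dr=[[0,0,0],[0,0,0],[0,0,0],[0,0,0],[0,0,0],[0,0,0],[0,0,0],[0,0,0]])

```text
time: 11.58
tool_pos: [0.5772, -0.3847, 0.0068]
tool_rot: [-3.141, -0.314, -0.215]
contact_force: [-0.6, 0.1, 0.8]
opening: 0.0268
grip_force: 40.0
```

Request:
arm_command(fingers=[1,1,1,1,1,1], travel=[[0,0,0],[0.0465,0,-0.1426],[0.0465,0,-0.1426],[0.0465,0,-0.1426],[0.0465,0,-0.1426],[0.0465,0,-0.1426]], dr=[[0,0,0],[0,0,0],[0,0,0],[0,0,0],[0,0,0],[0,0,0]])

```text
time: 12.08
tool_pos: [0.58, -0.387, 0.1645]
tool_rot: [3.135, -0.325, -0.213]
contact_force: [1.8, -0.7, -1.3]
opening: 0.0269
grip_force: 40.0
```

```bash
python3 - <<'E'
from cell import *
from h import *
s=observe();p,R=cur(s);print(s["grip_force"],s["opening"])
p,R=go(p,R,*bay(2,30,110,33)); 
p,R=go(p,R,*bay(2,16,36,33))
E
```

```text
39.99996542930603 0.026900454676311896
travel [-0.0828, -0.33, 0.0003] dr [0.43, -33.59, -2.61] rows 8.2
travel [0.0327, -0.0, 0.0679] dr [0.0, 0.0, 0.0] rows 1.8
```

Request:
arm_command(fingers=[1,1,1,1,1,1,1,1], travel=[[-0.0828,-0.33,0],[-0.0828,-0.33,0],[-0.0828,-0.33,0],[-0.0828,-0.33,0],[-0.0828,-0.33,0],[-0.0828,-0.33,0],[-0.0828,-0.33,0],[-0.0828,-0.33,0]], dr=[[0.4,-33.6,-2.6],[0.4,-33.6,-2.6],[0.4,-33.6,-2.6],[0.4,-33.6,-2.6],[0.4,-33.6,-2.6],[0.4,-33.6,-2.6],[0.4,-33.6,-2.6],[0.4,-33.6,-2.6]])

```text
time: 12.75
tool_pos: [0.5704, -0.0501, 0.1298]
tool_rot: [-3.135, 0.275, -0.168]
contact_force: [1.1, 0.5, -1.0]
opening: 0.027
grip_force: 40.0
```

Request:
arm_command(fingers=[1,1,1,1], travel=[[0,-0.01,0],[0,-0.01,0],[0,-0.01,0],[0,-0.01,0]], dr=[[0,0,0],[0,0,0],[0,0,0],[0,0,0]])

```text
time: 13.08
tool_pos: [0.5727, -0.0438, 0.1314]
tool_rot: [-3.135, 0.273, -0.169]
contact_force: [0.2, -0.2, -2.2]
opening: 0.0274
grip_force: 40.0
```

```bash
python3 - <<'E'
from cell import *
from h import *
s=observe();where(s,2);p,R=cur(s)
go(p,R,*bay(2,16,36,33))
E
```

```text
x,y,z 31.7 -3.9 105.5 tilt 33.6 F -0.2 0.2 -2.2 open 0.0274
travel [0.034, 0.0044, 0.0627] dr [-0.34, 0.62, 0.04] rows 1.7
```

Request:
arm_command(fingers=[1,1,1,1,1,1,1], travel=[[0,0.0044,0],[0.01,0.0044,0.02],[0.02,0.0044,0.04],[0.034,0.0044,0.0627],[0.034,0.0044,0.0627],[0.034,0.0044,0.0627],[0.034,0.0044,0.0627]], dr=[[-0.3,0.6,0],[-0.3,0.6,0],[-0.3,0.6,0],[-0.3,0.6,0],[-0.3,0.6,0],[-0.3,0.6,0],[-0.3,0.6,0]])

```text
time: 13.67
tool_pos: [0.5879, -0.0502, 0.0633]
tool_rot: [-3.14, 0.261, -0.17]
contact_force: [0.1, 0.1, -0.5]
opening: 0.0271
grip_force: 40.0
```

```bash
python3 - <<'E'
from cell import *
from h import *
s=observe();where(s,2);p,R=cur(s)
go(p,R,*bay(2,2,27,33));go(p,R,*bay(2,-8,19,33))
E
```

```text
x,y,z 15.8 -0.2 37.4 tilt 32.9 F -0.1 -0.2 -0.5 open 0.0271
travel [0.016, 0.0003, 0.0065] dr [-0.07, -0.05, 0.02] rows 0.4
travel [0.0277, 0.0003, 0.0116] dr [-0.07, -0.05, 0.02] rows 0.7
```

Well aligned. Sliding in under the hood.

Request:
arm_command(fingers=[1,1,1,1,1,1,1], travel=[[0.008,0,0.003],[0.016,0,0.0065],[0.022,0,0.009],[0.0277,0,0.0116],[0.0277,0,0.0126],[0.0277,0,0.0126],[0.0277,0,0.0126]], dr=[[0,0,0],[0,0,0],[0,0,0],[0,0,0],[0,0,0],[0,0,0],[0,0,0]])

```text
time: 14.25
tool_pos: [0.6097, -0.0527, 0.0421]
tool_rot: [-3.14, 0.266, -0.168]
contact_force: [-6.5, 0.5, -1.0]
opening: 0.0271
grip_force: 40.0
```

```bash
python3 - <<'E'
from cell import *
from h import *
s=observe();where(s,2);p,R=cur(s)
for a in [(-9.5,16.5,33),(-9.5,14.5,27),(-9.5,12,20)]:go(p,R,*bay(2,*a))
E
```

```text
x,y,z -6.2 -1.4 16.2 tilt 33.2 F 6.5 0.6 -1.0 open 0.0271
travel [0.0031, 0.0014, -0.0012] dr [-0.05, 0.22, 0.11] rows 0.1
travel [0.0046, 0.0014, 0.0007] dr [-0.06, 6.22, 0.1] rows 0.9
travel [0.0062, 0.0014, 0.0029] dr [-0.06, 13.22, 0.1] rows 1.8
```

Request:
arm_command(fingers=[1,1,1,1,1], travel=[[0.002,0.0014,0.0007],[0.003,0.0014,0.0025],[0.003,0.0014,0.0025],[0.003,0.0014,0.0025],[0.003,0.0014,0.0025]], dr=[[0,6,0],[0,13,0],[0,13,0],[0,13,0],[0,13,0]])

```text
time: 14.67
tool_pos: [0.6125, -0.0546, 0.04]
tool_rot: [-3.14, 0.039, -0.169]
contact_force: [-5.4, 2.2, -3.2]
opening: 0.0266
grip_force: 40.0
```

```bash
python3 - <<'E'
from cell import *
from h import *
s=observe();where(s,2);p,R=cur(s)
for a in [(-7,8.5,13),(-6.5,4.5,6),(-6,1.5,0)]:go(p,R,*bay(2,*a))
E
```

```text
x,y,z -7.4 -0.1 14.4 tilt 20.2 F 5.7 -1.3 -3.2 open 0.0266
travel [0.0009, 0.0001, 0.0058] dr [-0.1, 7.23, 0.08] rows 1.0
travel [0.0016, 0.0001, 0.0096] dr [-0.1, 14.23, 0.07] rows 2.0
travel [0.002, 0.0001, 0.0124] dr [-0.1, 20.23, 0.07] rows 2.8
```

Request:
arm_command(fingers=[1,1,1,1,1], travel=[[0.001,0,0.0058],[0.0016,0,0.0096],[0.0016,0,0.0096],[0.0016,0,0.0096],[0.0016,0,0.0096]], dr=[[0,7,0],[0,14,0],[0,14,0],[0,14,0],[0,14,0]])

```text
time: 15.08
tool_pos: [0.6142, -0.0548, 0.0299]
tool_rot: [-3.14, -0.206, -0.169]
contact_force: [-4.5, 1.6, -2.4]
opening: 0.0271
grip_force: 40.0
```

```bash
python3 - <<'E'
from cell import *
from h import *
s=observe();where(s,2);p,R=cur(s)
for a in [(-6,1,0)]:go(p,R,*bay(2,*a))
E
```

```text
x,y,z -7.0 -0.1 4.1 tilt 6.199999999999999 F 4.7 -0.8 -2.4 open 0.0271
travel [-0.0007, 0.0001, 0.0028] dr [-0.12, 6.22, 0.06] rows 0.9
```

Request:
arm_command(fingers=[1,1,1,1,1], travel=[[-0.0005,0,0.002],[-0.001,0,0.004],[-0.001,0,0.004],[-0.001,0,0.004],[-0.001,0,0.004]], dr=[[0,5,0],[0,6.3,0],[0,6.3,0],[0,6.3,0],[0,6.3,0]])

```text
time: 15.5
tool_pos: [0.615, -0.055, 0.0268]
tool_rot: [-3.14, -0.317, -0.169]
contact_force: [-9.6, 2.1, 7.1]
opening: 0.0272
grip_force: 40.0
```

```bash
python3 - <<'E'
from cell import *
from h import *
s=observe();where(s,2);p,R=cur(s)
E
```

```text
x,y,z -7.0 -0.1 0.8 tilt -0.1999999999999993 F 9.8 -0.5 7.1 open 0.0272
```

Request:
arm_command(fingers=[1,1,1,0.15,0.15,0.15,0.15,0.15], travel=[[-0.001,0,0],[-0.003,0,0],[-0.003,0,0],[-0.003,0,0],[-0.003,0,0],[-0.003,0,0],[-0.003,0,0],[-0.003,0,0]], dr=[[0,0,0],[0,0,0],[0,0,0],[0,0,0],[0,0,0],[0,0,0],[0,0,0],[0,0,0]])

```text
time: 16.17
tool_pos: [0.6116, -0.0546, 0.025]
tool_rot: [-3.14, -0.32, -0.169]
contact_force: [0.1, 0.1, -0.3]
opening: 0.0388
grip_force: 0.0
```

Request:
arm_command(fingers=[0.15,0.15,0.15,0.15,0.15,0.15], travel=[[0,0,-0.03],[0,0,-0.07],[0,0,-0.11],[0,0,-0.14],[0,0,-0.14],[0,0,-0.14]], dr=[[0,0,0],[0,0,0],[0,0,0],[0,0,0],[0,0,0],[0,0,0]])

```text
time: 16.67
tool_pos: [0.5686, -0.0474, 0.1602]
tool_rot: [-3.14, -0.324, -0.169]
contact_force: [0.8, 0.2, -0.6]
opening: 0.0391
grip_force: 0.0
```

```bash
python3 - <<'E'
from cell import *
from h import *
c=read_camera("wrist");np.savez("w7.npz",**c);chk(c,2);chk(c,3)
c2=read_camera("top");np.savez("t2.npz",**c2)
print([np.round(o,3) for o in cells(c2)])
p,R=cur(observe());print(p)
g=(.4563,-.3825,157.6)
p,R=go(p,R,*grasp(*g,.14))
E
```

```text
2 orange 336 x [19.7 23.1 27.2] z [13.6 14.8 16. ] y -0.3
2 white 1215 x [-16.6   1.2  18.4] z [  6.8  13.4 299.8] y 0.5
2 black 1122 x [-25.   44.6  45. ] z [ 14.4 229.8 299.8] y 0.2
2 yellow 340 x [27.9 31.1 35.2] z [18.5 22.1 24.2] y 0.2
2 blue 394 x [-32.8 -28.8  18.4] z [ 30.2  31.7 299.8] y 0.2
3 orange 354 x [19.6 23.  27.1] z [13.4 14.7 16.8] y -0.3
3 white 1060 x [-17.1  -0.3  15.4] z [ 7.9 13.4 15.2] y 0.2
3 black 926 x [-25.1  44.4  45. ] z [ 14.9 229.  231.4] y -5.9
3 yellow 313 x [27.8 31.  34.3] z [18.8 22.2 24.1] y 0.0
3 blue 338 x [-32.9 -29.6 -26.3] z [29.9 31.6 32.7] y -0.2
[array([ 4.55000e-01, -3.85000e-01,  1.57867e+02,  2.85040e+01,
        6.12150e+01,  3.00000e-02])]
[ 0.56749995 -0.04720492  0.1572264 ]
travel [-0.0937, 0.3403, -0.0124] dr [-4.04, -0.22, 12.06] rows 8.5
```

Bay 2 is seated exactly like bay 3. Third cell next, which hasn't moved, for bay 1.

Request:
arm_command(fingers=[0.15,0.15,0.15,-0.3,-0.3,-0.3,-0.3,-0.3], travel=[[0,0.03,-0.012],[-0.03,0.07,-0.012],[-0.0937,0.3403,-0.0124],[-0.0937,0.3403,-0.0124],[-0.0937,0.3403,-0.0124],[-0.0937,0.3403,-0.0124],[-0.0937,0.3403,-0.0124],[-0.0937,0.3403,-0.0124]], dr=[[-4,-0.2,12],[-4,-0.2,12],[-4,-0.2,12],[-4,-0.2,12],[-4,-0.2,12],[-4,-0.2,12],[-4,-0.2,12],[-4,-0.2,12]])

```text
time: 17.43
tool_pos: [0.4313, -0.3359, 0.1405]
tool_rot: [-3.139, -0.313, -0.391]
contact_force: [1.0, -0.8, -0.3]
opening: 0.0595
grip_force: 0.0
```

Request:
arm_command(fingers=[-0.3,-0.3,-0.3,-0.3], travel=[[-0.003,0.015,0],[-0.003,0.015,0],[-0.003,0.015,0],[-0.003,0.015,0]], dr=[[0,0,0],[0,0,0],[0,0,0],[0,0,0]])

```text
time: 17.77
tool_pos: [0.4244, -0.3462, 0.1403]
tool_rot: [-3.139, -0.313, -0.39]
contact_force: [-0.5, 0.4, 0.4]
opening: 0.0597
grip_force: 0.0
```

```bash
python3 - <<'E'
from cell import *
from h import *
c=read_camera("wrist");o=cells(c)
for q in o:print(np.round(q,4))
p,R=cur(observe());print(p)
go(p,R,*grasp(.4563,-.3825,157.6,.02))
E
```

```text
[ 5.896000e-01 -1.290000e-01  1.575815e+02  2.693080e+01  7.544190e+01
  3.400000e-02]
[ 4.558000e-01 -3.829000e-01  1.576013e+02  2.713960e+01  6.035110e+01
  2.920000e-02]
[ 0.4248119  -0.34596971  0.14071196]
travel [0.0018, 0.0221, 0.1222] dr [-0.13, 0.01, 0.11] rows 3.0
```

Request:
arm_command(fingers=[-0.3,-0.3,-0.3,-0.3,-0.3,-0.3,-0.3], travel=[[0.002,0.022,0.0],[0.002,0.022,0.03],[0.002,0.022,0.07],[0.002,0.022,0.11],[0.002,0.022,0.122],[0.002,0.022,0.122],[0.002,0.022,0.122]], dr=[[0,0,0],[0,0,0],[0,0,0],[0,0,0],[0,0,0],[0,0,0],[0,0,0]])

```text
time: 18.4
tool_pos: [0.4535, -0.3817, 0.0264]
tool_rot: [-3.14, -0.315, -0.388]
contact_force: [0.9, 0.1, 0.8]
opening: 0.0598
grip_force: 0.0
```

```bash
python3 - <<'E'
from cell import *
from h import *
p,R=cur(observe());print(p)
go(p,R,*grasp(.4560,-.3827,157.6,.001))
E
```

```text
[ 0.45348963 -0.38172804  0.02644467]
travel [-0.0013, -0.0, 0.0201] dr [-0.12, -0.04, 0.15] rows 0.5
```

Request:
arm_command(fingers=[-0.3,-0.3,-0.3,1,1,1,1,1], travel=[[-0.001,0,0.02],[-0.001,0,0.02],[-0.001,0,0.02],[-0.001,0,0.02],[-0.001,0,0.02],[-0.001,0,0.02],[-0.001,0,0.02],[-0.001,0,0.02]], dr=[[0,0,0],[0,0,0],[0,0,0],[0,0,0],[0,0,0],[0,0,0],[0,0,0],[0,0,0]])

```text
time: 19.07
tool_pos: [0.4578, -0.3849, 0.0073]
tool_rot: [-3.141, -0.316, -0.39]
contact_force: [0.6, -0.4, 0.2]
opening: 0.0307
grip_force: 0.0
```

Request:
arm_command(fingers=[1,1,1,1,1,1,1,1], travel=[[0,0,0],[0,0,0],[0,0,0],[0.0465,0,-0.1426],[0.0465,0,-0.1426],[0.0465,0,-0.1426],[0.0465,0,-0.1426],[0.0465,0,-0.1426]], dr=[[0,0,0],[0,0,0],[0,0,0],[0,0,0],[0,0,0],[0,0,0],[0,0,0],[0,0,0]])

```text
time: 19.73
tool_pos: [0.4598, -0.3873, 0.1633]
tool_rot: [3.136, -0.325, -0.388]
contact_force: [0.8, -0.3, -0.5]
opening: 0.027
grip_force: 40.0
```

```bash
python3 - <<'E'
from cell import *
from h import *
s=observe();p,R=cur(s);print(p,s["grip_force"],s["opening"])
q,R1=bay(1,30,112,33);m=(p+q)/2;m[2]=.165
p1,R2=go(p,R,m,Ro.concatenate([R,R1]).mean())
p2,R2=go(p1,R2,q,R1)
p,R=go(p2,R2,*bay(1,16,36,33))
E
```

```text
[ 0.459821   -0.38732467  0.163318  ] 39.999579191207886 0.026971091379308
travel [-0.0166, -0.2088, -0.0085] dr [0.35, -16.73, -6.37] rows 5.0
travel [0.0039, -0.2101, 0.0233] dr [0.35, -16.73, -6.37] rows 5.1
travel [0.0332, -0.0, 0.0698] dr [0.0, 0.0, 0.0] rows 1.9
```

Request:
arm_command(fingers=[1,1,1,1,1,1,1], travel=[[-0.0166,-0.2088,-0.0085],[-0.0166,-0.2088,-0.0085],[-0.0166,-0.2088,-0.0085],[-0.0166,-0.2088,-0.0085],[-0.0166,-0.2088,-0.0085],[-0.0166,-0.2088,-0.0085],[-0.0166,-0.2088,-0.0085]], dr=[[0.35,-16.7,-6.4],[0.35,-16.7,-6.4],[0.35,-16.7,-6.4],[0.35,-16.7,-6.4],[0.35,-16.7,-6.4],[0.35,-16.7,-6.4],[0.35,-16.7,-6.4]])

```text
time: 20.32
tool_pos: [0.5202, -0.182, 0.1587]
tool_rot: [3.13, -0.021, -0.274]
contact_force: [-1.3, -0.2, -0.9]
opening: 0.0269
grip_force: 40.0
```

Request:
arm_command(fingers=[1,1,1,1,1,1,1], travel=[[0.004,-0.21,0.0233],[0.004,-0.21,0.0233],[0.004,-0.21,0.0233],[0.004,-0.21,0.0233],[0.004,-0.21,0.0233],[0.004,-0.21,0.0233],[0.004,-0.21,0.0233]], dr=[[0.35,-16.7,-6.4],[0.35,-16.7,-6.4],[0.35,-16.7,-6.4],[0.35,-16.7,-6.4],[0.35,-16.7,-6.4],[0.35,-16.7,-6.4],[0.35,-16.7,-6.4]])

```text
time: 20.9
tool_pos: [0.582, 0.0166, 0.1324]
tool_rot: [-3.134, 0.271, -0.164]
contact_force: [0.0, -0.9, -1.0]
opening: 0.027
grip_force: 40.0
```

```bash
python3 - <<'E'
from cell import *
from h import *
s=observe();where(s,1);p,R=cur(s);print(s["grip_force"])
go(p,R,*bay(1,16,36,33))
E
```

```text
x,y,z 32.8 -3.0 106.5 tilt 33.5 F -0.1 0.9 -1.0 open 0.027
39.99947011470795
travel [0.0351, 0.0037, 0.0634] dr [-0.36, 0.53, 0.31] rows 1.7
```

Request:
arm_command(fingers=[1,1,1,1,1,1,1], travel=[[0,0.0037,0],[0.01,0.0037,0.02],[0.02,0.0037,0.04],[0.035,0.0037,0.0634],[0.035,0.0037,0.0634],[0.035,0.0037,0.0634],[0.035,0.0037,0.0634]], dr=[[-0.3,0.5,0.3],[-0.3,0.5,0.3],[-0.3,0.5,0.3],[-0.3,0.5,0.3],[-0.3,0.5,0.3],[-0.3,0.5,0.3],[-0.3,0.5,0.3]])

```text
time: 21.48
tool_pos: [0.5984, 0.008, 0.0649]
tool_rot: [-3.141, 0.259, -0.175]
contact_force: [-0.3, 0.3, -0.4]
opening: 0.0272
grip_force: 40.0
```

```bash
python3 - <<'E'
from cell import *
from h import *
s=observe();where(s,1);p,R=cur(s)
go(p,R,*bay(1,-8,18,33))
c=read_camera("wrist");cv2.imwrite("pics/w8.png",c["color"][:,120:520])
E
```

```text
x,y,z 15.3 2.7 39.0 tilt 32.8 F 0.3 -0.3 -0.4 open 0.0272
travel [0.0279, -0.0028, 0.0144] dr [-0.11, -0.17, -0.25] rows 0.8
```

View pics/w8.png

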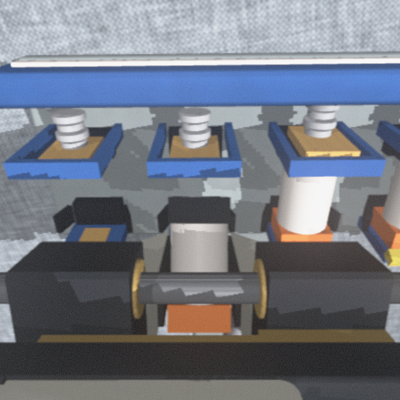

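The cell is well held in front of bay 1's hood at (195,160). I'll correct y and height, then slide in.

Request:
arm_command(fingers=[1,1,1,1,1,1,1,1], travel=[[0.001,-0.0028,0.003],[0.001,-0.0028,0.003],[0.008,-0.0028,0.006],[0.016,-0.0028,0.0095],[0.022,-0.0028,0.012],[0.0275,-0.0028,0.0144],[0.0275,-0.0028,0.0144],[0.0275,-0.0028,0.0144]], dr=[[0,0,0],[0,0,0],[0,0,0],[0,0,0],[0,0,0],[0,0,0],[0,0,0],[0,0,0]])

```text
time: 22.2
tool_pos: [0.6201, 0.0088, 0.0414]
tool_rot: [-3.141, 0.264, -0.173]
contact_force: [-6.1, 0.1, -3.3]
opening: 0.0266
grip_force: 40.0
```

```bash
python3 - <<'E'
from cell import *
from h import *
s=observe();where(s,1);p,R=cur(s)
for a in [(-7.5,16.5,33),(-7.5,14.5,27),(-8,12,20)]:go(p,R,*bay(1,*a))
E
```

```text
x,y,z -6.0 -1.8 15.5 tilt 33.1 F 6.0 0.9 -3.3 open 0.0266
travel [0.0012, 0.0018, -0.0014] dr [-0.08, 0.13, -0.13] rows 0.1
travel [0.0026, 0.0018, 0.0005] dr [-0.08, 6.13, -0.13] rows 0.9
travel [0.0047, 0.0018, 0.0026] dr [-0.07, 13.13, -0.14] rows 1.8
```

Request:
arm_command(fingers=[1,1,1,1,1], travel=[[0.0026,0.0018,0.0005],[0.0042,0.0018,0.0026],[0.0042,0.0018,0.0026],[0.0042,0.0018,0.0026],[0.0042,0.0018,0.0026]], dr=[[0,6,0],[0,13,0],[0,13,0],[0,13,0],[0,13,0]])

```text
time: 22.62
tool_pos: [0.622, 0.0067, 0.0384]
tool_rot: [-3.141, 0.038, -0.172]
contact_force: [-5.2, 1.1, -2.1]
opening: 0.027
grip_force: 40.0
```

```bash
python3 - <<'E'
from cell import *
from h import *
s=observe();where(s,1);p,R=cur(s)
for a in [(-7.5,8.5,13),(-7,4.2,6),(-6,1.5,0)]:go(p,R,*bay(1,*a))
E
```

```text
x,y,z -6.4 -0.0 12.7 tilt 20.2 F 5.3 -0.2 -2.1 open 0.027
travel [0.0023, 0.0, 0.0041] dr [-0.04, 7.16, -0.14] rows 1.0
travel [0.003, 0.0, 0.0083] dr [-0.03, 14.16, -0.14] rows 2.0
travel [0.0029, 0.0, 0.0107] dr [-0.03, 20.16, -0.14] rows 2.8
```

Request:
arm_command(fingers=[1,1,1,1,1], travel=[[0.003,0,0.0041],[0.0038,0,0.0083],[0.0038,0,0.0083],[0.0038,0,0.0083],[0.0038,0,0.0083]], dr=[[0,7,0],[0,14,0],[0,14,0],[0,14,0],[0,14,0]])

```text
time: 23.03
tool_pos: [0.6252, 0.006, 0.0295]
tool_rot: [-3.141, -0.206, -0.173]
contact_force: [-5.2, 0.5, -2.7]
opening: 0.027
grip_force: 40.0
```

```bash
python3 - <<'E'
from cell import *
from h import *
s=observe();where(s,1);p,R=cur(s)
for a in [(-6,1,0)]:go(p,R,*bay(1,*a))
E
```

```text
x,y,z -7.6 0.0 3.8 tilt 6.199999999999999 F 5.2 0.4 -2.7 open 0.027
travel [-0.0012, -0.0, 0.0023] dr [-0.0, 6.18, -0.14] rows 0.9
```

Request:
arm_command(fingers=[1,1,1,1,1], travel=[[-0.0005,0,0.002],[-0.001,0,0.004],[-0.001,0,0.004],[-0.001,0,0.004],[-0.001,0,0.004]], dr=[[0,5,0],[0,6.2,0],[0,6.2,0],[0,6.2,0],[0,6.2,0]])

```text
time: 23.45
tool_pos: [0.6262, 0.0059, 0.027]
tool_rot: [-3.141, -0.317, -0.173]
contact_force: [-10.3, 1.8, 10.2]
opening: 0.0269
grip_force: 40.0
```

```bash
python3 - <<'E'
from cell import *
from h import *
s=observe();where(s,1)
E
```

```text
x,y,z -7.7 0.0 0.9 tilt -0.1999999999999993 F 10.4 -0.1 10.2 open 0.0269
```

Seated on the saddles. Releasing, backing out, and looking at the bays, dock and lamp.

Request:
arm_command(fingers=[1,1,1,0.15,0.15,0.15,0.15,0.15], travel=[[-0.001,0,0],[-0.003,0,0],[-0.003,0,0],[-0.003,0,0],[-0.003,0,0],[-0.003,0,0],[-0.003,0,0],[-0.003,0,0]], dr=[[0,0,0],[0,0,0],[0,0,0],[0,0,0],[0,0,0],[0,0,0],[0,0,0],[0,0,0]])

```text
time: 24.12
tool_pos: [0.625, 0.006, 0.0256]
tool_rot: [-3.141, -0.32, -0.173]
contact_force: [0.6, 0.1, 0.2]
opening: 0.0388
grip_force: 0.0
```

Request:
arm_command(fingers=[0.15,0.15,0.15,0.15,0.15,0.15], travel=[[0,0,-0.03],[0,0,-0.07],[0,0,-0.11],[0,0,-0.14],[0,0,-0.14],[0,0,-0.14]], dr=[[0,0,0],[0,0,0],[0,0,0],[0,0,0],[0,0,0],[0,0,0]])

```text
time: 24.62
tool_pos: [0.5823, 0.0136, 0.1607]
tool_rot: [-3.14, -0.324, -0.173]
contact_force: [0.2, 0.1, -1.3]
opening: 0.0389
grip_force: 0.0
```

```bash
python3 - <<'E'
from cell import *
from h import *
c=read_camera("wrist");chk(c,1);chk(c,2)
p,R=cur(observe());print(p)
q=np.array([.46,.26,.34]);go(p,R,q,Rt(12))
E
```

```text
1 orange 330 x [19.9 23.3 27.5] z [13.5 14.6 16.2] y -0.0
1 white 1195 x [-16.3   1.3  16.6] z [ 6.8 13.4 15.9] y 1.0
1 black 5267 x [15.2 42.8 44.2] z [229.  233.8 237.9] y -0.2
1 yellow 336 x [28.2 31.9 35.3] z [18.4 22.2 24. ] y 0.1
1 blue 377 x [-32.8 -28.8  15.2] z [ 30.4  31.8 300.4] y -0.2
2 orange 347 x [19.2 23.4 27.5] z [13.5 14.6 17.1] y -0.6
2 white 1049 x [-16.6  -0.1  15.9] z [ 8.  13.3 15.2] y -0.2
2 black 2925 x [-20.5  42.7  44.5] z [ 15.7 232.7 237.7] y -7.5
2 yellow 300 x [28.2 31.3 34.7] z [19.  22.2 23.9] y 1.2
2 blue 348 x [-32.7 -29.1 -25.8] z [29.4 31.4 32.8] y 0.0
[0.58156065 0.01351842 0.15886925]
travel [-0.0969, -0.2221, -0.2228] dr [3.45, -18.14, -21.72] rows 7.9
```

Request:
arm_command(fingers=[-1,-1,-1,-1,-1,-1,-1,-1], travel=[[0,0,-0.04],[0,0,-0.08],[-0.0969,-0.2221,-0.2228],[-0.0969,-0.2221,-0.2228],[-0.0969,-0.2221,-0.2228],[-0.0969,-0.2221,-0.2228],[-0.0969,-0.2221,-0.2228],[-0.0969,-0.2221,-0.2228]], dr=[[0,0,0],[3.45,-18.1,-21.7],[3.45,-18.1,-21.7],[3.45,-18.1,-21.7],[3.45,-18.1,-21.7],[3.45,-18.1,-21.7],[3.45,-18.1,-21.7],[3.45,-18.1,-21.7]])

```text
time: 25.33
tool_pos: [0.4712, 0.2327, 0.3253]
tool_rot: [3.141, 0.004, 0.208]
contact_force: [1.3, 1.0, 0.8]
opening: 0.0878
grip_force: 0.0
```

Request:
arm_command(fingers=[-1,-1,-1,-1], travel=[[-0.005,-0.03,0],[-0.005,-0.03,0],[-0.005,-0.03,0],[-0.005,-0.03,0]], dr=[[0,0,0],[0,0,0],[0,0,0],[0,0,0]])

```text
time: 25.67
tool_pos: [0.4607, 0.2591, 0.3251]
tool_rot: [3.141, 0.003, 0.209]
contact_force: [-0.2, -1.0, -1.0]
opening: 0.092
grip_force: 0.0
```

```bash
python3 - <<'E'
from cell import *
from h import *
s=observe();print(s["tool_pos"],s["tool_rot"])
c=read_camera("wrist");np.savez("w9.npz",**c);cv2.imwrite("pics/w9.png",c["color"])
E
```

```text
[0.46073648 0.25911601 0.32510239] [3.14081272 0.00340744 0.20919292]
```

View pics/w9.png

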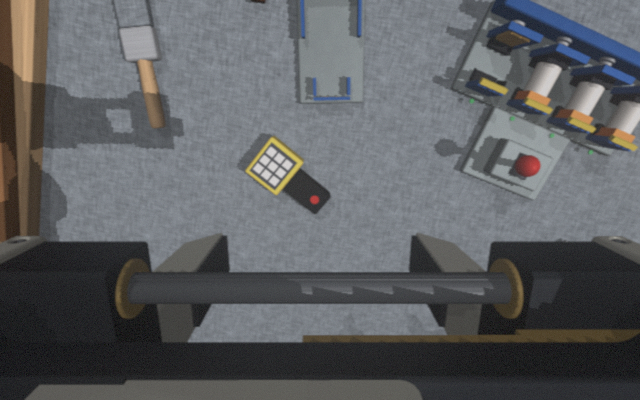

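The lamp is at (288,176) with lenses up. The dock's tail U is at (332,88) and its head is cut off at the top of the frame.

Request:
arm_command(fingers=[-1,-1,-1,-1,-1], travel=[[0.08,0.01,0],[0.08,0.01,0],[0.08,0.01,0],[0.08,0.01,0],[0.08,0.01,0]], dr=[[0,0,0],[0,0,0],[0,0,0],[0,0,0],[0,0,0]])

```text
time: 26.13
tool_pos: [0.5413, 0.2651, 0.3257]
tool_rot: [3.142, 0.003, 0.207]
contact_force: [-0.4, -0.9, 0.6]
opening: 0.0918
grip_force: 0.0
```

```bash
cat >> h.py <<'E'
def lamp(c):
    P=cloud(c);m=masks(c);hi=(P[...,2]>.016)&(P[...,2]<.06)
    n,l=cv2.connectedComponents(hi.astype(np.uint8));best=None
    for ct,a,mm in blobs(m["yellow"],60):
        ids=l[mm];ids=ids[ids>0]
        if not len(ids):continue
        i=np.bincount(ids).argmax();q=P[l==i]
        r=cv2.minAreaRect((q[:,:2]*1000).astype(np.float32))
        if 90<max(r[1])<150 and 50<min(r[1])<80:
            b=cv2.boxPoints(r);e=b[1]-b[0] if np.linalg.norm(b[1]-b[0])>np.linalg.norm(b[2]-b[1]) else b[2]-b[1]
            h=np.median(P[mm],0)[:2]*1000
            if e@(h-np.array(r[0]))<0:e=-e
            print("lamp",np.round(r[0],1),np.round(r[1],1),"yaw",np.degrees(np.arctan2(e[1],e[0])).round(2),"ztop",np.percentile(q[:,2],[50,95]).round(4))
def dock(c):
    P=cloud(c);m=masks(c)["blue"]&(P[...,2]>.017)&(P[...,2]<.030)&(abs(P[...,1]-.27)<.09)&(P[...,0]>.46)
    q=P[m];r=cv2.minAreaRect((q[:,:2]*1000).astype(np.float32));print("dock",np.round(r[0],1),np.round(r[1],1),round(r[2],2),len(q),np.median(q[:,2]).round(4),"far z",)
E
python3 - <<'E'
from cell import *
from h import *
lamp(dict(np.load("w9.npz")))
s=observe();print(s["tool_pos"],s["tool_rot"])
c=read_camera("wrist");np.savez("w10.npz",**c)
lamp(c);dock(c)
m=masks(c)["blue"];P=cloud(c)
for ct,a,mm in blobs(m,20): print(ct.round(0),a,np.median(P[mm],0).round(3))
E
```

```text
lamp [422.9 291.7] [116.1  62.5] yaw 62.42 ztop [0.0268 0.0286]
[0.54130228 0.26506244 0.32572779] [3.14159141e+00 2.64580934e-03 2.06864109e-01]
lamp [423.3 291.7] [115.9  62.3] yaw 62.32 ztop [0.0267 0.0286]
dock [601.1 274.4] [126.6  71.7] 13.16 447 0.0247 far z
[321.  73.] 323 [0.655 0.289 0.025]
[563. 105.] 2021 [ 0.672 -0.015  0.048]
[504. 105.] 229 [0.655 0.064 0.065]
[549. 125.] 234 [0.645 0.004 0.065]
[593. 143.] 228 [ 0.635 -0.058  0.065]
[306. 149.] 29 [0.55  0.285 0.025]
[339. 148.] 29 [0.561 0.243 0.025]
[631. 160.] 134 [ 0.626 -0.112  0.065]
[323. 159.] 68 [0.541 0.259 0.024]
```

```bash
cat >> h.py <<'E'
def lg(x,y,yaw,z): 
    r=np.radians(yaw);return np.array([x-.012*np.cos(r),y-.012*np.sin(r),z]),Rt(yaw)
E
python3 - <<'E'
from cell import *
from h import *
p,R=cur(observe())
p,R=go(p,R,*lg(.4231,.2917,62.35,.09));p,R=go(p,R,*lg(.4231,.2917,62.35,.006))
E
```

```text
travel [-0.1171, -0.0407, 0.2368] dr [-0.04, 0.07, -50.45] rows 7.0
travel [0.0, -0.0, 0.084] dr [0.0, 0.0, 0.0] rows 2.0
```

Request:
arm_command(fingers=[-0.5,-0.5,-0.5,-0.5,-0.5,-0.5,-0.5,-0.5], travel=[[-0.1171,-0.0407,0.15],[-0.1171,-0.0407,0.15],[-0.1171,-0.0407,0.15],[-0.1171,-0.0407,0.15],[-0.1171,-0.0407,0.2368],[-0.1171,-0.0407,0.2368],[-0.1171,-0.0407,0.2368],[-0.1171,-0.0407,0.2368]], dr=[[0,0,-50.5],[0,0,-50.5],[0,0,-50.5],[0,0,-50.5],[0,0,-50.5],[0,0,-50.5],[0,0,-50.5],[0,0,-50.5]])

```text
time: 26.85
tool_pos: [0.4131, 0.2802, 0.0865]
tool_rot: [-3.135, 0.007, 1.096]
contact_force: [-0.6, 0.5, 0.0]
opening: 0.069
grip_force: 0.0
```

```bash
python3 - <<'E'
from cell import *
from h import *
c=read_camera("wrist");lamp(c)
p,R=cur(observe());print(p)
p,R=go(p,R,*lg(.4231,.2917,62.35,.006))
E
```

```text
lamp [422.6 291.7] [115.3  62.1] yaw 62.12 ztop [0.0269 0.0284]
lamp [422.6 291.7] [115.3  62.1] yaw 62.12 ztop [0.0269 0.0284]
[0.41573432 0.28119735 0.08932178]
travel [0.001, 0.0019, 0.0833] dr [-0.17, 0.19, 0.08] rows 2.0
```

Request:
arm_command(fingers=[-0.5,-0.5,-0.5,-0.5,-0.5,-0.5], travel=[[0.001,0.002,0.03],[0.001,0.002,0.06],[0.001,0.002,0.081],[0.001,0.002,0.081],[0.001,0.002,0.081],[0.001,0.002,0.081]], dr=[[0,0,0],[0,0,0],[0,0,0],[0,0,0],[0,0,0],[0,0,0]])

```text
time: 27.4
tool_pos: [0.422, 0.2827, 0.0117]
tool_rot: [3.139, -0.004, 1.089]
contact_force: [-0.2, -0.1, 0.5]
opening: 0.0688
grip_force: 0.0
```

Request:
arm_command(fingers=[1,1,1,1,1,1,1,1], travel=[[0,0,0],[0,0,0],[0,0,0],[0,0,0],[0,0,0],[0,0,0],[0,0,0],[0,0,0]], dr=[[0,0,0],[0,0,0],[0,0,0],[0,0,0],[0,0,0],[0,0,0],[0,0,0],[0,0,0]], squeeze=45)

```text
time: 28.07
tool_pos: [0.4208, 0.2821, 0.0096]
tool_rot: [3.141, -0.001, 1.09]
contact_force: [1.7, -1.2, 5.5]
opening: 0.0359
grip_force: 45.0
```

```bash
python3 - <<'E'
from cell import *
from h import *
s=observe();p,R=cur(s);print(p,s["tool_rot"],s["opening"],s["grip_force"])
z=p[2]
q=p+[0,0,.08];p,R=go(p,R,q,R)
a,b=lg(.6011,.2744,13.3,z+.08);p,R=go(p,R,a,b)
E
```

```text
[0.42079558 0.2820578  0.00956524] [ 3.14091314e+00 -1.06676967e-03  1.09036163e+00] 0.03593699624682077 44.964067339897156
travel [0.0001, 0.0001, -0.08] dr [0.0, 0.0, 0.0] rows 1.9
travel [0.0687, 0.1544, 0.0002] dr [0.01, -0.07, 49.17] rows 6.9
```

Request:
arm_command(fingers=[1,1,1,1], travel=[[0,0,-0.04],[0,0,-0.08],[0,0,-0.08],[0,0,-0.08]], dr=[[0,0,0],[0,0,0],[0,0,0],[0,0,0]])

```text
time: 28.4
tool_pos: [0.4209, 0.2824, 0.0905]
tool_rot: [3.14, -0.003, 1.09]
contact_force: [-0.6, -1.0, -2.2]
opening: 0.0358
grip_force: 45.0
```

Request:
arm_command(fingers=[1,1,1,1,1,1,1,1], travel=[[0.0687,0.1544,0],[0.0687,0.1544,0],[0.0687,0.1544,0],[0.0687,0.1544,0],[0.0687,0.1544,0],[0.0687,0.1544,0],[0.0687,0.1544,0],[0.0687,0.1544,0]], dr=[[0,0,49.2],[0,0,49.2],[0,0,49.2],[0,0,49.2],[0,0,49.2],[0,0,49.2],[0,0,49.2],[0,0,49.2]])

```text
time: 29.07
tool_pos: [0.5874, 0.2709, 0.0859]
tool_rot: [3.142, 0.006, 0.227]
contact_force: [-0.2, -0.1, -1.9]
opening: 0.0353
grip_force: 45.0
```

```bash
python3 - <<'E'
from cell import *
from h import *
s=observe();p,R=cur(s);print(p,s["tool_rot"],s["opening"],s["grip_force"])
c=read_camera("wrist");np.savez("w11.npz",**c)
P=cloud(c);m=masks(c)["yellow"]&(P[...,2]>.07)
q=P[m];q=q[(abs(q[:,0]-.63)<.08)]
print(len(q),np.median(q,0),q[:,2].max())
r=cv2.minAreaRect((q[:,:2]*1000).astype(np.float32));print(r)
def gg(x,y,yaw,z,a=.0095):
    t=np.radians(yaw);return np.array([x-a*np.cos(t),y-a*np.sin(t),z]),Rt(yaw)
p,R=go(p,R,*gg(.6011,.2744,13.3,.045));
E
```

```text
[0.58743874 0.27085306 0.08588105] [3.14155949 0.00562833 0.22740485] 0.035272223190706 44.960580468177795
3079 [0.61177264 0.29257556 0.10241871] 0.24408167303037587
((629.76806640625, 280.7443542480469), (61.26480484008789, 60.393226623535156), 12.543417930603027)
travel [0.0048, -0.0003, 0.0409] dr [0.0, 0.32, -0.27] rows 1.0
```

```bash
python3 - <<'E'
from h import *
c=dict(np.load("w11.npz"));P=cloud(c)
p=np.array([.58744,.27085,.0859]);t=np.radians(13.03);ux=np.array([np.cos(t),np.sin(t),0]);uy=np.array([-ux[1],ux[0],0])
D=P-p;X=D@ux*1e3;Y=D@uy*1e3;Z=P[...,2]*1e3
m=(Z>60)&(Z<118)&(X>10)&(X<75)&(abs(Y)<45)
q=np.c_[X[m],Y[m],Z[m]];print(len(q),"X",np.percentile(q[:,0],[.2,1,50,99,99.8]).round(1),"Y",np.percentile(q[:,1],[.5,2,98,99.5]).round(1))
for a in range(10,75,8):
    s=q[(q[:,0]>=a)&(q[:,0]<a+8)]
    if len(s)>5:print(a,len(s),np.percentile(s[:,2],[10,50,90]).round(1),np.percentile(s[:,1],[2,98]).round(1))
E
```

```text
19439 X [10.1 10.6 40.9 67.8 68.1] Y [-30.2 -29.   29.6  30.8]
10 2834 [100.8 102.6 112.7] [-29.5  30.6]
18 2262 [102.3 103.3 104.2] [-28.9  29.7]
26 2459 [102.4 103.4 104.4] [-28.8  29.5]
34 2540 [102.3 103.4 104.3] [-29.   29.4]
42 2660 [102.2 103.3 104.2] [-29.   29.5]
50 2821 [102.2 103.4 104.2] [-29.   29.4]
58 2954 [101.6 102.8 103.9] [-29.1  29.2]
66 909 [ 89.3 100.8 102.2] [-27.7  28.3]
```

The lamp is held level and its centre is 10 mm ahead of the TCP. Align, then lower.

Request:
arm_command(fingers=[1,1,1,1,1], travel=[[0.0043,0,0.02],[0.0043,0,0.04],[0.0043,0,0.04],[0.0043,0,0.04],[0.0043,0,0.04]], dr=[[0,0.3,-0.3],[0,0.3,-0.3],[0,0.3,-0.3],[0,0.3,-0.3],[0,0.3,-0.3]])

```text
time: 29.53
tool_pos: [0.593, 0.2727, 0.0494]
tool_rot: [-3.141, -0.005, 0.239]
contact_force: [1.4, -0.1, -0.9]
opening: 0.0354
grip_force: 45.0
```

```bash
cat >> h.py <<'E'
def gg(x,y,yaw,z,a=.010):
    t=np.radians(yaw);return np.array([x-a*np.cos(t),y-a*np.sin(t),z]),Rt(yaw)
E
python3 - <<'E'
from cell import *
from h import *
s=observe();p,R=cur(s);print(p,s["tool_rot"],s["contact_force"])
go(p,R,*gg(.6011,.2744,13.3,.0205))
c=read_camera("wrist");cv2.imwrite("pics/w12.png",c["color"][:,120:520])
m=masks(c)["blue"];P=cloud(c)
d=P-np.array([.6011,.2744,0]);t=np.radians(13.3)
X=(d[...,0]*np.cos(t)+d[...,1]*np.sin(t))*1e3;Y=(-d[...,0]*np.sin(t)+d[...,1]*np.cos(t))*1e3
b=m&(P[...,2]>.018)&(P[...,2]<.03)&(abs(Y)<60)&(abs(X)<90)
n=b&(X>50)
print("far wall X",np.percentile(X[n],[2,50,98]),"Y",np.percentile(Y[b&(X>5)],[1,99]),n.sum())
E
```

```text
[0.59298292 0.27266632 0.04944201] [-3.14128806 -0.0050226   0.23865402] [ 1.44395003 -0.13683258 -0.87716883]
travel [-0.0018, 0.0002, 0.0289] dr [-0.02, -0.29, 0.37] rows 0.7
far wall X [59.14393418 61.74575081 63.16232613] Y [-37.11706301  -4.65774119] 286
```

View pics/w12.png

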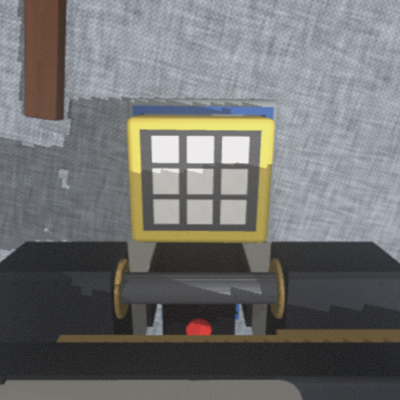

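The head is centred on the dock's far wall (132–275 against 128–275). Lowering.

Request:
arm_command(fingers=[1,1,1,1,1,1,1,1], travel=[[-0.0018,0,0],[-0.0018,0,0.006],[-0.0018,0,0.012],[-0.0018,0,0.018],[-0.0018,0,0.024],[-0.0018,0,0.028],[-0.0018,0,0.028],[-0.0018,0,0.028]], dr=[[0,-0.3,0.4],[0,-0.3,0.4],[0,-0.3,0.4],[0,-0.3,0.4],[0,-0.3,0.4],[0,-0.3,0.4],[0,-0.3,0.4],[0,-0.3,0.4]])

```text
time: 30.25
tool_pos: [0.5912, 0.2721, 0.0206]
tool_rot: [-3.141, 0.001, 0.23]
contact_force: [-0.6, -0.6, -2.8]
opening: 0.0357
grip_force: 45.0
```

```bash
python3 - <<'E'
from cell import *
from h import *
s=observe();p,R=cur(s);print(p,s["tool_rot"],s["contact_force"])
go(p,R,*gg(.6011,.2744,13.3,.0205))
E
```

```text
[0.59117846 0.2721019  0.02062702] [-3.14137042e+00  8.86549428e-04  2.30049961e-01] [-0.55056119 -0.59814196 -2.75800244]
travel [0.0002, 0.0, 0.0001] dr [-0.01, 0.05, -0.12] rows 0.0
```

Request:
arm_command(fingers=[1,1,1,-0.3,-0.3,-0.3,-0.3,-0.3], travel=[[0,0,0.001],[0,0,0.001],[0,0,0.001],[0,0,0.001],[0,0,0.001],[0,0,0.001],[0,0,0.001],[0,0,0.001]], dr=[[0,0,0],[0,0,0],[0,0,0],[0,0,0],[0,0,0],[0,0,0],[0,0,0],[0,0,0]])

```text
time: 30.92
tool_pos: [0.5915, 0.2722, 0.0203]
tool_rot: [-3.141, -0.0, 0.23]
contact_force: [0.2, 0.6, 0.2]
opening: 0.0593
grip_force: 0.0
```

Request:
arm_command(fingers=[-0.3,-0.3,-0.3,-0.3,-0.3,-0.3,-0.3,-0.3], travel=[[0,0,-0.02],[0,0,-0.06],[0,0,-0.1],[0,0,-0.14],[0,0,-0.2],[0,0,-0.2],[0,0,-0.2],[0,0,-0.2]], dr=[[0,0,0],[0,0,0],[0,0,0],[0,0,0],[0,0,0],[0,0,0],[0,0,0],[0,0,0]])

```text
time: 31.58
tool_pos: [0.5918, 0.2722, 0.2215]
tool_rot: [-3.141, -0.003, 0.23]
contact_force: [0.2, 0.0, -1.2]
opening: 0.0597
grip_force: 0.0
```

```bash
python3 - <<'E'
from cell import *
from h import *
s=observe();p,R=cur(s);print(p,s["opening"])
c=read_camera("wrist");np.savez("w13.npz",**c)
P=cloud(c);d=P-np.array([.6011,.2744,0]);t=np.radians(13.3);m=masks(c)
X=(d[...,0]*np.cos(t)+d[...,1]*np.sin(t))*1e3;Y=(-d[...,0]*np.sin(t)+d[...,1]*np.cos(t))*1e3;Z=P[...,2]*1e3
q=(m["yellow"]|m["white"])&(abs(X-30)<40)&(abs(Y)<40)&(Z>32)&(Z<60)
print(q.sum(),"X",np.percentile(X[q],[1,99]).round(1),"Y",np.percentile(Y[q],[1,99]).round(1))
for a in(4,14,24,34,44): 
    for b in(-25,0,25):
        k=q&(abs(X-a)<5)&(abs(Y-b)<6);print(a,b,np.median(Z[k]).round(1) if k.sum() else None,end="; ")
t=read_camera("top");np.savez("t3.npz",**t)
b=[(ct.round(0),np.median(cloud(t)[mm],0).round(3)) for ct,a,mm in blobs(masks(t)["red"],15)];print(b)
print("\norange:",[np.median(cloud(t)[mm],0).round(3) for ct,a,mm in blobs(masks(t)["orange"],15)])
E
```

```text
[0.59179325 0.2722139  0.22146798] 0.05973945431144283
1957 X [ 3.1 56.7] Y [-29.6  29.4]
4 -25 36.3; 4 0 36.2; 4 25 36.5; 14 -25 36.3; 14 0 37.9; 14 25 36.7; 24 -25 35.9; 24 0 37.9; 24 25 36.5; 34 -25 36.2; 34 0 37.9; 34 25 36.8; 44 -25 36.8; 44 0 37.8; 44 25 36.5; [(array([129.,  71.]), array([ 0.958,  0.637, -0.006])), (array([311.,  73.]), array([ 0.958,  0.061, -0.006])), (array([410., 141.]), array([ 0.721, -0.283,  0.011])), (array([228., 188.]), array([0.56 , 0.264, 0.036])), (array([310., 202.]), array([0.51 , 0.019, 0.098]))]

orange: [array([ 1.246,  0.521, -0.251]), array([ 1.076,  0.956, -0.25 ]), array([0.638, 0.678, 0.049]), array([0.594, 0.013, 0.046]), array([ 0.582, -0.052,  0.048]), array([ 0.571, -0.108,  0.046]), array([0.495, 0.662, 0.048]), array([0.474, 0.688, 0.049]), array([0.327, 0.681, 0.049]), array([ 0.37 , -0.572,  0.093]), array([ 0.369, -0.577,  0.192]), array([ 0.24 , -0.531,  0.118]), array([ 0.16 , -0.532,  0.119])]
```

The lamp is seated flat: its top is at 36–37 mm, evenly, and it sits within the pocket. No cells are left on the bench. Now the lever.

```bash
cat >> h.py <<'E'
def lv(y,z): return (M+cx*.103+cyv*y)*[1,1,0]+[0,0,z],Rt(CY-180)
E
python3 - <<'E'
from cell import *
from h import *
p,R=cur(observe())
p,R=go(p,R,*lv(-.075,.2));p,R=go(p,R,*lv(-.075,.063))
c=dict(np.load("w10.npz"));P=cloud(c)-M
for ct,a,mm in blobs(masks(c)["red"],50): q=P[mm];print(ct,(q@cx).mean(),(q@cyv).mean(),np.ptp(q@cyv),q[:,2].max()+.034)
E
```

```text
travel [-0.1132, 0.1824, 0.0188] dr [0.03, 0.17, 22.92] rows 5.2
travel [0.0, -0.0, 0.137] dr [0.0, 0.0, 0.0] rows 3.3
[511.60122699 229.98159509] 0.10089776442162232 -0.03132163302124926 0.2811537722505773 0.4841884989632278
```

Request:
arm_command(fingers=[1,1,1,1,1,1,1,1], travel=[[-0.1132,0.1824,0.0188],[-0.1132,0.1824,0.0188],[-0.1132,0.1824,0.0188],[-0.1132,0.1824,0.0188],[-0.1132,0.1824,0.0188],[-0.1132,0.1824,0.0188],[-0.1132,0.1824,0.0188],[-0.1132,0.1824,0.0188]], dr=[[0,0,22.9],[0,0,22.9],[0,0,22.9],[0,0,22.9],[0,0,22.9],[0,0,22.9],[0,0,22.9],[0,0,22.9]], squeeze=10)

```text
time: 32.35
tool_pos: [0.5226, 0.0688, 0.2004]
tool_rot: [-3.141, 0.002, -0.171]
contact_force: [0.5, 0.1, -0.4]
opening: 0.0108
grip_force: 0.0
```

```bash
python3 - <<'E'
from cell import *
from h import *
p,R=cur(observe());print(p)
go(p,R,*lv(-.075,.063))
c=read_camera("wrist");P=cloud(c)-M
for ct,a,mm in blobs(masks(c)["red"],30): q=P[mm];print(ct.round(),a,np.median(q@cx),np.median(q@cyv),np.median(q[:,2])+.034)
E
```

```text
[0.52258132 0.06875744 0.20035763]
travel [-0.0002, 0.0005, 0.1374] dr [-0.03, 0.12, -0.05] rows 3.3
[112. 177.] 128 0.09863527749928497 -0.27605334345625215 0.03769255852819539
[383. 196.] 474 0.10042456331038463 -0.025434511350937217 0.0990744979718109
```

Clear of the ball (y ≈ -25 mm). Down, then push.

Request:
arm_command(fingers=[1,1,1,1,1,1], travel=[[0,0,0.04],[0,0,0.08],[0,0,0.12],[0,0,0.137],[0,0,0.137],[0,0,0.137]], dr=[[0,0,0],[0,0,0],[0,0,0],[0,0,0],[0,0,0],[0,0,0]])

```text
time: 32.9
tool_pos: [0.5227, 0.0701, 0.0635]
tool_rot: [-3.142, 0.002, -0.168]
contact_force: [0.7, -0.9, 0.9]
opening: 0.0008
grip_force: 0.0
```

Request:
arm_command(fingers=[1,1,1,1,1,1,1,1], travel=[[0,0.008,0],[0,0.016,0],[0,0.024,0],[0,0.032,0],[0,0.04,0],[0,0.048,0],[0,0.056,0],[0,0.06,0]], dr=[[0,0,0],[0,0,0],[0,0,0],[0,0,0],[0,0,0],[0,0,0],[0,0,0],[0,0,0]])

```text
time: 33.57
tool_pos: [0.5124, 0.0082, 0.0643]
tool_rot: [3.141, 0.0, -0.171]
contact_force: [0.4, 0.3, 0.3]
opening: 0.0002
grip_force: 0.5
```

```bash
python3 - <<'E'
from cell import *
from h import *
s=observe();p,R=cur(s);print(p,"y",((p-M)@cyv).round(4),"F",(s["contact_force"]@cyv).round(1))
c=read_camera("wrist");P=cloud(c)-M
for ct,a,mm in blobs(masks(c)["red"],30): q=P[mm];print(ct.round(),a,np.median(q@cx),np.median(q@cyv),np.median(q[:,2])+.034)
E
```

```text
[0.51236301 0.00821596 0.06432433] y -0.014 F -0.4
```

Request:
arm_command(fingers=[1,1,1,1,1,1], travel=[[0,0.004,0],[0,0.008,0],[0,0.012,0],[0,0.015,0],[0,0.015,0],[0,0.015,0]], dr=[[0,0,0],[0,0,0],[0,0,0],[0,0,0],[0,0,0],[0,0,0]])

```text
time: 34.12
tool_pos: [0.5098, -0.0052, 0.0641]
tool_rot: [-3.141, 0.001, -0.17]
contact_force: [1.0, 1.9, -1.0]
opening: 0.0008
grip_force: 0.6
```

```bash
python3 - <<'E'
from cell import *
from h import *
s=observe();p,R=cur(s);print(p,"y",((p-M)@cyv).round(4),"F",(s["contact_force"]@cyv).round(1))
for n in("top","scene"):
    c=read_camera(n);P=cloud(c)-M
    for ct,a,mm in blobs(masks(c)["red"],4):
        q=np.median(P[mm],0)
        if abs(q@cx-.1)<.03 and abs(q@cyv)<.08: print(n,ct.round(1),a,(q@cx).round(4),(q@cyv).round(4),q[2].round(4)+.034)
E
```

```text
[ 0.50983758 -0.0051947   0.06410625] y -0.0004 F -2.0
top [331. 204.] 7 0.1017 0.0346 0.09770000000000001
```

Request:
arm_command(fingers=[1,1,1,1], travel=[[0,0.003,0],[0,0.006,0],[0,0.006,0],[0,0.006,0]], dr=[[0,0,0],[0,0,0],[0,0,0],[0,0,0]])

```text
time: 34.55
tool_pos: [0.5097, -0.0061, 0.0643]
tool_rot: [-3.134, -0.0, -0.171]
contact_force: [4.7, 27.1, -1.5]
opening: 0.0003
grip_force: 14.0
```

```bash
python3 - <<'E'
from cell import *
from h import *
s=observe();p,R=cur(s);print(p,"y",((p-M)@cyv).round(4),"F",(s["contact_force"]@cyv).round(1))
E
```

```text
[ 0.50973644 -0.00607932  0.06426104] y 0.0005 F -27.5
```

It has hit its stop: 27 N with no more motion. Backing off and rising clear for a last look.

Request:
arm_command(fingers=[1,1,1,1,1,1,1,1], travel=[[0,-0.02,0],[0,-0.05,0],[0,-0.05,-0.03],[0,-0.05,-0.07],[0,-0.05,-0.11],[0,-0.05,-0.15],[-0.05,-0.1,-0.19],[-0.1,-0.1,-0.19]], dr=[[0,0,0],[0,0,0],[0,0,0],[0,0,0],[0,0,0],[0,0,0],[0,0,0],[0,0,0]])

```text
time: 35.22
tool_pos: [0.4639, 0.087, 0.2484]
tool_rot: [-3.14, -0.008, -0.172]
contact_force: [-0.6, 1.9, 0.7]
opening: 0.0002
grip_force: 0.0
```

Request:
arm_command(fingers=[1,1,1,1], travel=[[-0.03,0,0],[-0.03,0,0],[-0.03,0,0],[-0.03,0,0]], dr=[[0,0,0],[0,0,0],[0,0,0],[0,0,0]])

```text
time: 35.55
tool_pos: [0.432, 0.0914, 0.2452]
tool_rot: [3.142, -0.001, -0.17]
contact_force: [0.9, -0.3, 0.8]
opening: 0.0004
grip_force: 0.0
```

```bash
python3 - <<'E'
from cell import *
from h import *
s=observe();print(s["tool_pos"],s["contact_force"])
c=read_camera("wrist");P=cloud(c)-M
for ct,a,mm in blobs(masks(c)["red"],30): q=P[mm];print(ct.round(),a,np.median(q@cx),np.median(q@cyv),np.median(q[:,2])+.034)
for k in(1,2,3):chk(c,k)
t=read_camera("top");P=cloud(t)
for k in("red","orange","yellow"):
    print(k,[np.median(P[mm],0).round(3).tolist() for ct,a,mm in blobs(masks(t)[k],10) if 150<ct[0]<500 and 130<ct[1]<290])
cv2.imwrite("pics/end.png",cv2.resize(t["color"][130:290,130:500],None,fx=2.1,fy=2.1))
E
```

```text
[0.43201861 0.09141664 0.24519656] [ 0.90555134 -0.32328286  0.82451252]
[452.  78.] 324 0.10163037533255766 0.029623430960574442 0.09846431063331143
[130.  79.] 132 0.09878832267226784 -0.2753333189717085 0.03792352633262072
1 black 39 x [37.1 37.5 37.7] z [3.7 5.7 9.6] y -1.6
1 yellow 182 x [31.8 33.6 35.6] z [20.8 22.2 23.7] y -0.1
1 blue 16 x [36.4 36.9 37.2] z [15.5 17.1 18.1] y -3.1
2 black 42 x [36.9 37.1 37.5] z [ 3.3  7.1 12. ] y -0.5
2 yellow 148 x [31.6 33.2 34.7] z [20.5 22.1 23.8] y 0.0
2 blue 25 x [35.8 36.7 37. ] z [15.6 16.5 17.5] y -2.9
3 black 15 x [36.7 36.9 37.1] z [ 5.2  9.5 10.5] y -4.1
3 yellow 149 x [31.5 33.1 34.7] z [20.4 22.  23.3] y -0.2
3 blue 17 x [35.7 36.  37. ] z [15.  16.7 18.2] y -0.3
red [[0.722, -0.284, 0.011], [0.502, -0.034, 0.096]]
orange [[0.593, 0.013, 0.047], [0.583, -0.049, 0.047], [0.572, -0.11, 0.048]]
yellow [[0.637, 0.253, 0.034], [0.583, 0.013, 0.055], [0.574, -0.05, 0.055], [0.564, -0.109, 0.054]]
```

View pics/end.png

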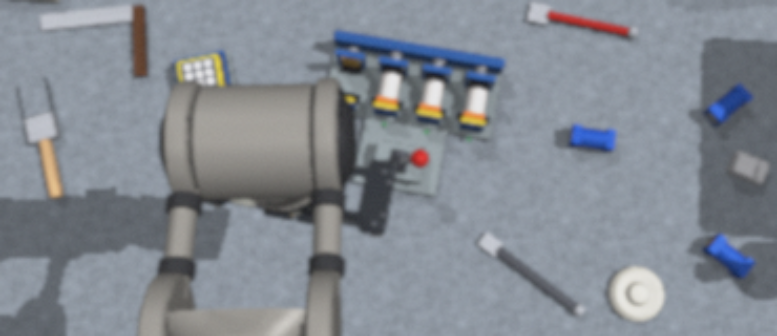

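The last picture shows the three cells in their bays and the lamp in the dock. The lever ball is now on the +y side at y = +29 mm, which is its 1.0 rad stop, and the other tools are undisturbed. Handing in.

```bash
python3 -c "
from cell import *
print(hand_in())"
```

```text
the job is handed in; nothing more can be done
None
```

All three cells on the bench are latched in bays 1–3, the lamp lies flat in its dock, and the power lever was then thrown fully over to its stop; the job is handed in.

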